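Set a batch of buns cooling

TASK

Set this batch of buns cooling: put the pastry brush and the timer, left on the dark tray, onto the blue mat (timer upright), and spread the heaped buns out over the tray, each lying flat on the tray floor with at least 30 mm of bare tray between any two. Push the loose red-barred handle fully home onto the square spindle of the cooling-air valve, turn it clockwise to its stop so that the valve is fully open, and leave it there. Do not disturb anything else on the bench.

Things in the scene. Friction and masses are not known exactly. Their poses are not given: they have to be found in the camera images.
- tray: fixed dark sheet-steel tray, 310 mm along its x and 360 mm along its y outside, walls and floor 5 mm thick, rim 19 mm above the bench; origin under its centre at bench level, so its floor is at z = 5 mm and clear inside area is 300 x 350 mm
- bun1_mid (a point): centre of a golden-brown round bun (bun1): 62 mm across, 40 mm high, flat underside, flattened domed top, 70 g; point on its axis 20 mm above its underside, z out of its top. Four to six of six buns are present; absent ones read None. At first they stand touching in a row along the tray's near (-x) side, up to two on top of the row
- bun2_mid (a point): centre of a golden-brown round bun (bun2): 62 mm across, 40 mm high, flat underside, flattened domed top, 70 g; point on its axis 20 mm above its underside, z out of its top. Four to six of six buns are present; absent ones read None. At first they stand touching in a row along the tray's near (-x) side, up to two on top of the row
- bun3_mid (a point): centre of a golden-brown round bun (bun3): 62 mm across, 40 mm high, flat underside, flattened domed top, 70 g; point on its axis 20 mm above its underside, z out of its top. Four to six of six buns are present; absent ones read None. At first they stand touching in a row along the tray's near (-x) side, up to two on top of the row
- bun4_mid (a point): centre of a golden-brown round bun (bun4): 62 mm across, 40 mm high, flat underside, flattened domed top, 70 g; point on its axis 20 mm above its underside, z out of its top. Four to six of six buns are present; absent ones read None. At first they stand touching in a row along the tray's near (-x) side, up to two on top of the row
- bun5_mid (a point): centre of a golden-brown round bun (bun5): 62 mm across, 40 mm high, flat underside, flattened domed top, 70 g; point on its axis 20 mm above its underside, z out of its top. Four to six of six buns are present; absent ones read None. At first they stand touching in a row along the tray's near (-x) side, up to two on top of the row
- bun6_mid (a point): centre of a golden-brown round bun (bun6): 62 mm across, 40 mm high, flat underside, flattened domed top, 70 g; point on its axis 20 mm above its underside, z out of its top. Four to six of six buns are present; absent ones read None. At first they stand touching in a row along the tray's near (-x) side, up to two on top of the row
- handle: loose handle, 66 mm high, 300 g: dark steel square hub 46 x 46 x 34 mm with a square bore 22.4 mm wide, 29 mm deep in its underside (sides along the handle's x, y), and on it a solid red bar 104 mm along x, 18 mm thick along y, 34 to 66 mm above the underside. Origin: centre of the underside (bore mouth), z up; starts standing on the bench, bore down
- spindle_seat (a point): on the vertical axis of the valve's square spindle, at the dark flange (72 mm across, 91 mm above bench) that the hub rests on when home. Spindle above it: 20 mm square for 20 mm, then steps of 17 and 13 mm, 26 mm in all; sides along this point's x, y, which turn with it; handle fits any of 4 ways. Valve: fixed aluminium box 150 x 150 x 85 mm; red dot on top = shut, green dot = open
- mat: fixed blue rubber tool mat, 200 mm along its x, 150 mm along its y, 4 mm thick; origin under its centre, at bench level
- brush: pastry brush with brown wooden handle, 160 mm long, lying flat at first on the tray's free far half; origin at the middle of its length, on the surface it lies on; its x axis runs along it to the bristles: round handle 20 mm thick from x = -80 to 0 mm, flat bristle head beyond
- timer: round kitchen timer, white, 60 mm across, 30 mm high with a small red knob (24 mm across, 8 mm high) on top, at first standing on the tray's free far half; origin at the centre of its underside, z up
- spindle (a joint): angle of the spindle, rad, growing clockwise seen from above: 0 shut, 1.2 fully open (stop); stiff, stays where it is left, starts between 0 and 0.3
- scraper: dough scraper, steel blade 90 x 120 mm with white grip, lying flat; origin at the centre of its underside; a bystander, to be left alone
- bowl: steel bowl, 130 mm across, 60 mm high; origin at the centre of its underside; a bystander, to be left alone
- seed_jar: amber jar with green lid, 72 mm across, 110 mm high; origin at the centre of its underside; a bystander, to be left alone
- oil: green oil bottle, 64 mm across, 190 mm high; origin at the centre of its underside; a bystander, to be left alone
- dredger: aluminium flour dredger, 64 mm across, 100 mm high; origin at the centre of its underside; a bystander, to be left alone
- cup: yellow plastic cup, 70 mm across, 70 mm high; origin at the centre of its underside; a bystander, to be left alone
Mind the look-alikes: they are no part of the job. Leave any purple or turquoise look-alike of the part that bears bun5_mid alone. What is shaped like the part that bears bun3_mid but pink is not meant.

How it is judged (in metres and radians):
On the way, in this order (a step that is already met when the one before it is completed fails the run):
1. the handle is fully home on the valve's square spindle (horizontal distance between handle and spindle_seat below 0.005 m and z of handle in the frame of spindle_seat below 0.005 m and angle between handle's own z axis and vertical below 0.1 rad), for 0.2 s.
2. with the handle home on it, the spindle is turned clockwise to its stop (all of step 1 and value of joint spindle above 1.1 rad), for 0.2 s.
At the end, for the whole second after the job is handed in: buns at rest, flat on the tray (centre under 32 mm above its underside), bun centres over 88 mm apart (buns are 62 mm wide); handle upright, within 5 mm of the spindle axis, under 5 mm above its seat; spindle above 1.1 of 1.2 rad; brush and timer on mat (all of step 2 and x of bun1_mid in the frame of tray between -0.14 and 0.14 m and y of bun1_mid in the frame of tray between -0.165 and 0.165 m and z of each of bun1_mid, bun2_mid, bun3_mid, bun4_mid, bun5_mid, bun6_mid in the frame of tray below 0.032 m and linear speed of each of bun1, bun2, bun3, bun4, bun5, bun6, brush, timer, handle below 0.02 m/s and x of bun2_mid in the frame of tray between -0.14 and 0.14 m and y of bun2_mid in the frame of tray between -0.165 and 0.165 m and x of bun3_mid in the frame of tray between -0.14 and 0.14 m and y of bun3_mid in the frame of tray between -0.165 and 0.165 m and x of bun4_mid in the frame of tray between -0.14 and 0.14 m and y of bun4_mid in the frame of tray between -0.165 and 0.165 m and x of bun5_mid in the frame of tray between -0.14 and 0.14 m and y of bun5_mid in the frame of tray between -0.165 and 0.165 m and x of bun6_mid in the frame of tray between -0.14 and 0.14 m and y of bun6_mid in the frame of tray between -0.165 and 0.165 m and horizontal distance between bun1_mid and bun2_mid above 0.088 m and horizontal distance between each of bun1_mid, bun2_mid and bun3_mid above 0.088 m and horizontal distance between each of bun1_mid, bun2_mid, bun3_mid and bun4_mid above 0.088 m and horizontal distance between each of bun1_mid, bun2_mid, bun3_mid, bun4_mid and bun5_mid above 0.088 m and horizontal distance between each of bun1_mid, bun2_mid, bun3_mid, bun4_mid, bun5_mid and bun6_mid above 0.088 m and x of brush in the frame of mat between -0.1 and 0.1 m and y of brush in the frame of mat between -0.075 and 0.075 m and z of each of brush, timer in the frame of mat below 0.012 m and x of timer in the frame of mat between -0.1 and 0.1 m and y of timer in the frame of mat between -0.075 and 0.075 m and angle between timer's own z axis and vertical below 0.2 rad); the robot touches nothing.
It fails at once if a bystander is moved more than 40 mm or tipped over (distance of any of scraper, bowl, seed_jar, oil, dredger, cup from where it was at the start of the episode above 0.04 m or angle between any of scraper, bowl, seed_jar, oil, dredger, cup's own z axis and vertical above 0.6 rad).
Of bun1, bun4, bun5, bun6 only 2 to 4 are there at a start; the rules pass over those that are not, and their reading is None.
At some moment in a run one of bun1, bun2, bun3, bun4, handle, timer may be knocked a few centimetres aside while the robot is not near it.
Once in a run the grip may slacken for a moment while it holds something.
It also fails if it takes over 210 s, if anything falls off the work surface, if the arm or the gripper's body presses on something with over 40 N, if the wrist force passes 120 N, or if a joint passes its speed limit or range.

ROBOT

A 6-joint arm with a two-finger parallel gripper is mounted at the origin on the work surface. World frame = base frame: x ahead of the robot, y to its left, z up, the work surface at z = 0. Lengths are in mm, angles in rad, forces in N, time in s.
With the tool pointing down it reaches from about 300 to 850 mm from the base axis. Payload 4.2 kg.
Tool frame: the origin (TCP) lies midway between the tips of the shut fingers; the grasp point (between the pads) lies ctrl.grasp_offset behind it (ctrl.grasp_offset is the distance from the TCP to the grasp point, in mm); z points along the fingers, y is the line along which they close (so a half turn about z gives the same grasp; the last joint's range is limited). The gripper opens to 91 mm and grips with 3 to 60 N. Pads are 32 mm wide; open, the fingers measure 118 mm over their backs; the gripper's body (76 mm by 178 mm) begins 60 mm behind the grasp point.
Start: joints at [1.143, 0.32, 1.565, -0, 1.257, -0.02], TCP at [228.044, 527.863, 213.976] pointing down, gripper open.
Joint ranges: [-3.11, 3.11], [-0.84, 2.01], [0.21, 2.61], [-1.34, 4.49], [0.05, 2.63], [-2.56, 2.56]. Speed limits (rad/s): [2.57, 2.57, 3.14, 3.14, 3.14, 3.14].

INTERFACE

Orientations are given as a rotation vector (axis times angle).
In Python, from workcell import ctrl gives the robot as it stands.
- The arm moves only by the tool carry_out, never from a script. Its argument "steps" is a list that holds one entry, the list of rows, each a list of 7 numbers: the shift along the tool's x, y, z in units of 20 cm (1.0 is 20 cm), then the turn, a rotation vector about the tool's x, y, z in units of 360 degrees (1.0 is 360 degrees), then the opening, from -1 (shut) to 1 (fully open). A call has 1 to 12 rows; each row shifts and turns the commanded pose from where the row before left it, along the tool's axes as they then stand; what a row does not reach is not made up. A row lasts 1/12 s, in which the tool goes at most 41.7 mm and 7.16 degrees, less where a joint would pass 70% of its speed; a pose out of reach is approached as far as the arm can. A call with a number of a shift or a turn outside -1 to 1 is refused whole. A call with a gripper value outside its range is refused whole. The fingers move at their own pace and stop on an object; the grip force is fixed at half the most. Time passes only in rows, so rows that do not move let the fingers close. It gives the time, the measured TCP pose, the force, the opening and the grip force at its end, in the units of the state.
- ctrl.read_state(): the state, without advancing time (a new reading comes with each control period).
- ctrl.camera(name): name is "scene" or "top" or "wrist"; returns a dict with "color" (400x640x3 uint8, blue, green, red), "z_map" (400x640 float32, mm along the optical axis (not along the pixel's ray), 0 where there is no reading), "mtx" (3x3 intrinsics, pixels), "pose" (4x4, takes a point from camera to world coordinates). Camera axes: x right, y up, looking along -z (the intrinsics and any distortion apply to the point x, -y, -z); pixel columns grow to the right and rows downward; lengths in mm; the calibration is good to about 2 mm. A picture is of the moment at which its call begins.
- ctrl.close_job(): hands the job in; it is judged then, once.
The state is a dict: "clock": time; "joint_pos": joint angles; "qvel": joint speeds; "tau": joint torques, N m; "position": TCP position; "tcp_rot": TCP orientation; "contact_force": force on the tool from outside, world axes, zero at the start; "ft_torque": the same for the moment, N m; "width": opening from 0.0 (shut) to 1.0 (fully open); "grip_force": force on a finger pad.
Only numpy, scipy, OpenCV 4.12 (cv2) and the standard library are available. Lean on these libraries where they do the work, as an engineer would, in place of code of your own. Each camera call takes 0.05 s, during which the arm holds its last target. There are 200 camera calls.

## Working session

There is one attempt and no reset: what is moved stays moved. The work goes in short steps, Python scripts to look and compute and a tool call to move; the robot and the scene stay as the last step left them, time stands still between calls to the robot, and variables do not carry over. Pictures are saved under pics/ and viewed, at most 14 in all, crops included, and the job is handed in when it is done.

Besides the shell and the picture viewer there is one more tool, called as name([rows], argument=value, ...), one row to a line, values as JSON. carry_out: Moves the arm, as the interface text tells. Its arguments: {"type":"object","properties":{"steps":{"type":"array"}},"required":["steps"]}

```bash
ls; mkdir -p pics
python3 - <<'E'
from workcell import ctrl
import cv2,numpy as np
s=ctrl.read_state(); print({k:np.round(v,3) for k,v in s.items()}, ctrl.grasp_offset)
for n in ("scene","top"):
    c=ctrl.camera(n); cv2.imwrite(f"pics/{n}0.png",c["color"]); np.savez(f"pics/{n}0.npz",**c); print(n,np.round(c["mtx"],1).tolist(),np.round(c["pose"],3).tolist(), c.keys())
E
```

```text
pics
{'clock': np.float64(0.0), 'joint_pos': array([ 1.143,  0.32 ,  1.566, -0.   ,  1.257, -0.02 ]), 'qvel': array([ 0.001, -0.002,  0.   , -0.   , -0.001,  0.   ]), 'tau': array([  0.   , -41.246, -23.198,   0.073,   0.046,  -0.   ]), 'position': array([227.843, 527.382, 213.134]), 'tcp_rot': array([-6.360e-01, -3.076e+00,  3.000e-03]), 'contact_force': array([-0.312, -0.003,  1.072]), 'ft_torque': array([0.011, 0.026, 0.022]), 'grip_force': np.float64(0.0), 'width': np.float64(1.002)} 18.8
scene [[410.2, 0.0, 322.9], [0.0, 410.2, 193.7], [0.0, 0.0, 1.0]] [[-0.064, -0.718, 0.693, 1396.19], [0.998, -0.046, 0.044, 96.643], [-0.0, 0.695, 0.719, 981.267], [0.0, 0.0, 0.0, 1.0]] dict_keys(['color', 'z_map', 'mtx', 'pose'])
top [[511.4, 0.0, 322.1], [0.0, 511.4, 183.1], [0.0, 0.0, 1.0]] [[-0.009, 0.995, -0.104, 392.492], [-1.0, -0.008, 0.009, 44.804], [0.008, 0.104, 0.995, 1572.897], [0.0, 0.0, 0.0, 1.0]] dict_keys(['color', 'z_map', 'mtx', 'pose'])
```

View pics/top0.png

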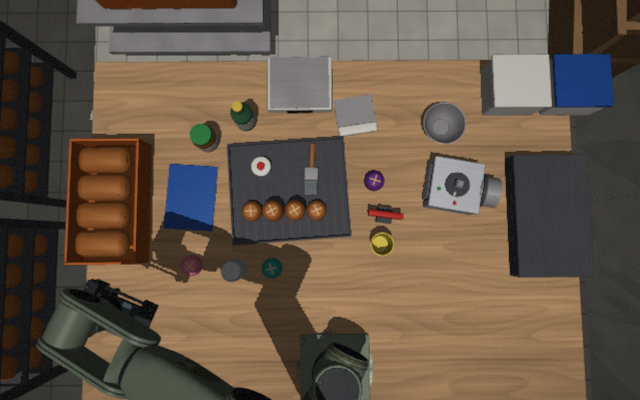

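View pics/scene0.png

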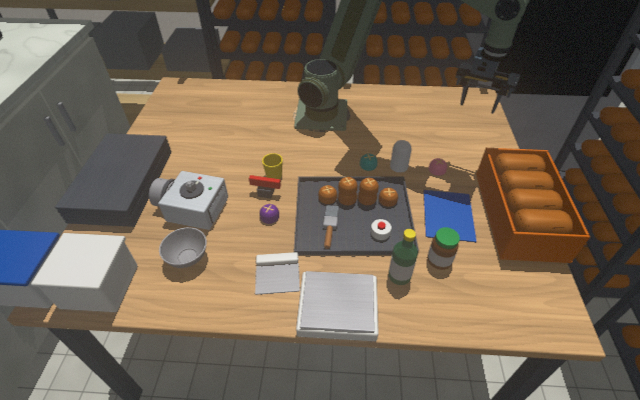

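The top view shows the tray at (290,190), with four buns at (252,210), (273,209), (295,208) and (317,209). Also in view are the timer (261,166), brush (311,168), red-barred handle (385,213), valve (456,184), mat (191,196), cup (382,243) and dredger (232,270). The bun look-alikes are purple (374,180), turquoise (272,268) and pink (192,265); I will leave all three alone. Only the golden-brown buns on the tray are wanted.

```bash
cat > h.py <<'E'
import cv2,numpy as np
from workcell import ctrl
def cloud(c):
    "world xyz per pixel from depth"
    v,u=np.mgrid[0:400,0:640]; K=c["mtx"]; z=c["z_map"].astype(float)
    p=np.stack([(u-K[0,2])/K[0,0]*z,-(v-K[1,2])/K[1,1]*z,-z],-1)
    w=p@c["pose"][:3,:3].T+c["pose"][:3,3]; w[z==0]=np.nan; return w
def ray(c,uv,h):
    "pixels -> world on plane z=h"
    uv=np.atleast_2d(uv).astype(float);K=c["mtx"]
    d=np.stack([(uv[:,0]-K[0,2])/K[0,0],-(uv[:,1]-K[1,2])/K[1,1],-np.ones(len(uv))],-1)@c["pose"][:3,:3].T
    o=c["pose"][:3,3]; return o+d*((h-o[2])/d[:,2])[:,None]
def hsv(c): return cv2.cvtColor(c["color"],cv2.COLOR_BGR2HSV)
def blobs(m,amin=15):
    n,l,s,ce=cv2.connectedComponentsWithStats(m.astype(np.uint8))
    return [(np.round(ce[i],1),s[i,4],l==i) for i in range(1,n) if s[i,4]>=amin]
E
python3 - <<'E'
from h import *
for n in ("top","scene"):
    c=dict(np.load(f"pics/{n}0.npz")); w=cloud(c)
    cr={"top":(140,250,220,360),"scene":(170,260,290,420)}[n]
    a=c["color"][cr[0]:cr[1],cr[2]:cr[3]]
    cv2.imwrite(f"pics/{n}crop.png",cv2.resize(a,None,fx=5,fy=5,interpolation=cv2.INTER_CUBIC))
    if n=="top":
        for p in [(252,210),(273,209),(295,208),(317,209),(262,209),(284,209),(306,209),(261,160),(280,190),(311,150),(311,175),(312,187),(385,213),(378,213),(400,214),(460,184),(191,196),(374,180),(456,200)]:
            print(p,np.round(w[p[1],p[0]],0))
E
```

```text
(252, 210) [474. 242.  43.]
(273, 209) [474. 175.  89.]
(295, 208) [477. 112.  82.]
(317, 209) [475.  48.  45.]
(262, 209) [475. 209.  69.]
(284, 209) [478. 149.   7.]
(306, 209) [478.  82.   2.]
(261, 160) [625. 216.  40.]
(280, 190) [537. 161.   1.]
(311, 150) [659.  65.  15.]
(311, 175) [580.  65.  25.]
(312, 187) [544.  62.  18.]
(385, 213) [ 460. -152.   69.]
(378, 213) [ 461. -132.   63.]
(400, 214) [ 457. -197.   66.]
(460, 184) [ 539. -363.  116.]
(191, 196) [520. 434.   7.]
(374, 180) [ 561. -125.   41.]
(456, 200) [ 496. -359.   83.]
```

View pics/scenecrop.png

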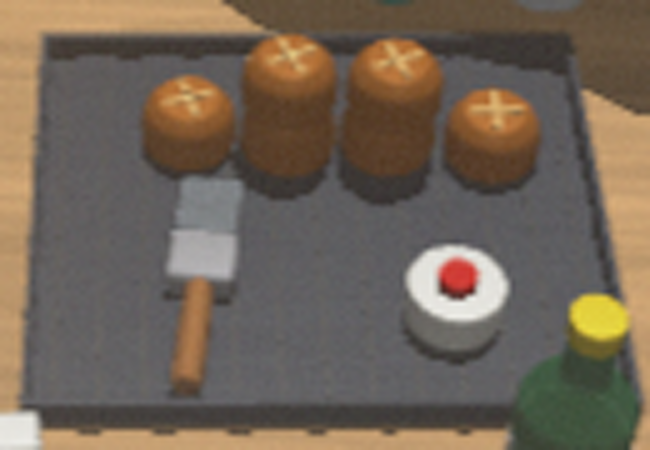

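Scene crop: six golden buns, four in a row with one stacked on each middle bun (crop (290,75) and (395,80)). The brush head is at (205,230), its handle end at (185,385), and the timer at (457,300). Next I measure everything.

Run:
```python
from h import *
c=dict(np.load("pics/top0.npz")); H=hsv(c); h,s,v=[H[...,i].astype(int) for i in range(3)]
def rect(m,z,name,box,amin=15):
    mm=np.zeros_like(m); x0,x1,y0,y1=box; mm[y0:y1,x0:x1]=m[y0:y1,x0:x1]
    b=max(blobs(mm,amin),key=lambda b:b[1]); ys,xs=np.where(b[2])
    w=ray(c,np.stack([xs,ys],1),z)[:,:2]
    (cx,cy),(a,b2),t=cv2.minAreaRect(w.astype(np.float32)); 
    box4=cv2.boxPoints(((cx,cy),(a,b2),t)); e=box4[1]-box4[0] if np.linalg.norm(box4[1]-box4[0])>np.linalg.norm(box4[2]-box4[1]) else box4[2]-box4[1]
    print(name,"px",b[0],b[1],"ctr",np.round([cx,cy],1),"mean",np.round(w.mean(0),1),"size",np.round([a,b2],1),"longyaw",round(float(np.arctan2(e[1],e[0])),3))
red=((h<8)|(h>172))&(s>150)&(v>60)
rect(red,66,"handle",(365,410,200,225))
rect(red,38,"timerknob",(245,280,150,180),3)
rect((s<60)&(v>150),30,"timer",(245,280,150,180))
rect((h>95)&(h<125)&(s>120)&(v>60),4,"mat",(160,225,155,235))
rect((v<90)&(s<90),19,"tray",(220,358,130,248))
bw=(h>5)&(h<22)&(s>100)&(v>60)
rect(bw,10,"brushhandle",(300,322,140,172),3)
rect((s<60)&(v>100),12,"brushhead",(298,322,163,198))
rect((s<60)&(v>110),85,"valve",(420,485,145,220))
for p,z in [((252,210),25),((273,209),65),((295,208),65),((317,209),25)]:
    mm=np.zeros_like(bw); mm[p[1]-14:p[1]+14,p[0]-10:p[0]+10]=bw[p[1]-14:p[1]+14,p[0]-10:p[0]+10]
    rect(mm,z,"bun",(0,640,0,400))
g=(h>45)&(h<80)&(s>120)
rect(g,85,"green",(425,485,155,215),1); rect(red,85,"reddot",(425,485,155,215),1)
w=cloud(c); m=(w[...,2]>100)&(w[...,2]<125); print("spindle",[ (b[0],b[1],np.round(np.nanmean(w[b[2]],0),1)) for b in blobs(m,10) if 430<b[0][0]<480 and 160<b[0][1]<210])
from scipy.spatial.transform import Rotation as R
st=ctrl.read_state(); print(R.from_rotvec(st["tcp_rot"]).as_matrix().round(3))
```

```text
handle px [384.7 213.8] 226 ctr [ 457.8 -152.6] mean [ 458.  -151.7] size [102.2  19.3] longyaw 1.432
timerknob px [260.  165.2] 41 ctr [610.1 219.1] mean [609.4 219.1] size [18.4 18.1] longyaw 0.003
timer px [260.5 166.2] 220 ctr [608.2 218.5] mean [607.7 218.5] size [55.4 51.7] longyaw 0.002
mat px [191.8 191.6] 2525 ctr [527.7 435.2] mean [534.4 432.2] size [147.4 178.1] longyaw -0.075
tray px [288.3 188.8] 9696 ctr [536.2 137. ] mean [539.5 134.7] size [312.8 360.3] longyaw -1.506
brushhandle px [311.6 154.5] 139 ctr [645.6  63. ] mean [645.4  62.9] size [18.2 72.7] longyaw -0.066
brushhead px [311.  173.3] 158 ctr [587.7  65.3] mean [586.7  65.5] size [36.9 37.2] longyaw -0.008
valve px [456.6 184.7] 2056 ctr [ 541.3 -363.1] mean [ 540.5 -362.1] size [150.4 149.3] longyaw 1.396
bun px [251.1 211. ] 305 ctr [471.9 245.9] mean [471.7 247. ] size [57.6 54.4] longyaw 1.562
bun px [272.2 210.9] 334 ctr [469.3 178.8] mean [469.5 179.7] size [59.1 55.9] longyaw 0.003
bun px [294.3 210.3] 316 ctr [470.2 114. ] mean [470.8 114.5] size [56. 56.] longyaw -0.005
bun px [316.  210.2] 298 ctr [471.7  50.8] mean [472.7  50.7] size [54.5 57.5] longyaw -0.009
green px [438.4 187.8] 5 ctr [ 531.3 -308.6] mean [ 531.9 -308.3] size [2.9 6. ] longyaw -0.033
reddot px [454.  202.3] 7 ctr [ 489.8 -352.5] mean [ 489.  -352.6] size [5.9 5.8] longyaw 1.562
spindle [(array([459. , 183.9]), np.int32(60), array([ 540.2, -361.6,  112.1]))]
[[-0.918  0.397 -0.001]
 [ 0.397  0.918 -0.001]
 [ 0.    -0.002 -1.   ]]
```

```bash
cat >> h.py <<'E'
from scipy.spatial.transform import Rotation as R
def now():
    s=ctrl.read_state(); M=R.from_rotvec(s["tcp_rot"]).as_matrix(); return s,M
def go(*wps):
    "print moves (tool units of 200 mm, turn units of 360 deg): each waypoint (x,y,z,a); turn is done first, TCP target"
    s,M=now(); p=np.array(s["position"]); a=np.arctan2(M[1,0],M[0,0])
    print("t %.1f"%s["clock"],"at",p.round(1),"a %.3f"%a,"w %.3f gf %.1f"%(s["width"],s["grip_force"]),"tilt",M[:2,2].round(3), "F",np.round(s["contact_force"],1),"j",np.round(s["joint_pos"],2))
    for w in wps:
        t=np.array(w[:3],float); b=a if len(w)<4 or w[3] is None else w[3]
        X=np.array([np.cos(b),np.sin(b),0]);Y=np.array([np.sin(b),-np.cos(b),0]);d=t-p
        u=np.array([d@X,d@Y,-d[2]])/200; tr=(a-b)/(2*np.pi)
        print(" -> turn z %+.4f (%.1f rows)"%(tr,abs(tr)/.0198)," shift %+.4f %+.4f %+.4f"%tuple(u)," rows %.1f"%(np.linalg.norm(u)/.2083)); p,a=t,b
E
python3 - <<'E'
from h import *
c=ctrl.camera("wrist"); s,M=now(); print((M.T@(c["pose"][:3,3]-s["position"])).round(1), (M.T@c["pose"][:3,:3]).round(3), c["mtx"].round(1).tolist())
go((450,-100,300,1.42),(500,-362,300))
E
```

```text
[  75.     0.3 -169.7] [[ 0.001  0.965  0.264]
 [ 1.    -0.001  0.   ]
 [ 0.     0.264 -0.965]] [[308.3, 0.0, 323.1], [0.0, 308.3, 196.6], [0.0, 0.0, 1.0]]
t 0.1 at [227.9 527.5 213.3] a 2.734 w 0.994 gf 0.0 tilt [-0.    -0.001] F [ 0.5 -0.2  0.4] j [ 1.14  0.32  1.57 -0.    1.26 -0.02]
 -> turn z +0.2091 (10.6 rows)  shift -2.9352 +1.5693 -0.4333  rows 16.1
 -> turn z +0.0000 (0.0 rows)  shift -1.2576 +0.4440 -0.0000  rows 6.4
```

carry_out([
  [[0, 0, -0.04, 0, 0, 0.019, 1], [0, 0, -0.04, 0, 0, 0.019, 1], [0, 0, -0.04, 0, 0, 0.019, 1], [0, 0, -0.04, 0, 0, 0.019, 1], [0, 0, -0.04, 0, 0, 0.019, 1], [0, 0, -0.04, 0, 0, 0.019, 1], [0, 0, -0.04, 0, 0, 0.019, 1], [0, 0, -0.04, 0, 0, 0.019, 1], [0, 0, -0.04, 0, 0, 0.019, 1], [0, 0, -0.04, 0, 0, 0.019, 1], [0, 0, -0.04, 0, 0, 0.019, 1], [0, 0, 0, 0, 0, 0, 1]],
])

```text
clock: 1.15
position: [228.3, 528.4, 303.3]
tcp_rot: [-2.383, -2.046, -0.004]
contact_force: [-0.1, -0.2, 0.4]
width: 1.005
grip_force: 0.0
```

carry_out([
  [[-0.173, 0.092, 0, 0, 0, 0, 0], [-0.173, 0.092, 0, 0, 0, 0, 0], [-0.173, 0.092, 0, 0, 0, 0, 0], [-0.173, 0.092, 0, 0, 0, 0, 0], [-0.173, 0.092, 0, 0, 0, 0, 0], [-0.173, 0.092, 0, 0, 0, 0, 0], [-0.173, 0.092, 0, 0, 0, 0, 0], [-0.173, 0.092, 0, 0, 0, 0, 0], [-0.173, 0.092, 0, 0, 0, 0, 0], [-0.173, 0.092, 0, 0, 0, 0, 0], [-0.173, 0.092, 0, 0, 0, 0, 0], [-0.173, 0.092, 0, 0, 0, 0, 0]],
])

```text
clock: 2.15
position: [384.0, 82.4, 301.5]
tcp_rot: [-2.378, -2.053, 0.0]
contact_force: [0.8, 1.0, -0.0]
width: 0.5
grip_force: 0.0
```

carry_out([
  [[-0.173, 0.092, 0, 0, 0, 0, 0], [-0.173, 0.092, 0, 0, 0, 0, 0], [-0.173, 0.092, 0, 0, 0, 0, 0], [-0.173, 0.092, 0, 0, 0, 0, 0], [-0.173, 0.092, 0, 0, 0, 0, 0], [-0.173, 0.092, 0, 0, 0, 0, 0], [-0.173, 0.092, 0, 0, 0, 0, 0], [-0.173, 0.092, 0, 0, 0, 0, 0], [-0.173, 0.092, 0, 0, 0, 0, 0], [-0.173, 0.092, 0, 0, 0, 0, 0], [-0.173, 0.092, 0, 0, 0, 0, 0], [-0.173, 0.092, 0, 0, 0, 0, 0]],
])

```text
clock: 3.15
position: [540.5, -361.1, 301.0]
tcp_rot: [-2.378, -2.051, 0.0]
contact_force: [1.2, 0.6, -0.4]
width: 0.5
grip_force: 0.0
```

carry_out([
  [[0, 0, 0.15, 0, 0, 0, 0], [0, 0, 0.15, 0, 0, 0, 0], [0, 0, 0, 0, 0, 0, 0], [0, 0, 0, 0, 0, 0, 0]],
])

```text
clock: 3.48
position: [539.5, -358.7, 239.8]
tcp_rot: [-2.376, -2.047, 0.002]
contact_force: [-0.2, -1.0, 0.9]
width: 0.498
grip_force: 0.0
```

Run:
```python
from h import *
c=ctrl.camera("wrist"); np.savez("pics/w1.npz",**c); cv2.imwrite("pics/w1.png",c["color"])
go((541,-362,240))
w=cloud(c); z=w[...,2]
for lo,hi in [(105,130),(85,100)]:
    for b in blobs((z>lo)&(z<hi),100): 
        ys,xs=np.where(b[2]); q=w[b[2]]; r=cv2.minAreaRect(q[:,:2].astype(np.float32)); print(lo,b[0],b[1],np.round(q.mean(0),1),np.round(q.min(0)),np.round(q.max(0)),np.round(r[0],1),np.round(r[1],1),r[2])
```

```text
t 3.5 at [ 540.5 -359.1  242.2] a 1.422 w 0.502 gf 0.0 tilt [-0.  0.] F [-0.   0.5 -0.3] j [-0.6   0.42  1.33  0.    1.39 -0.46]
 -> turn z +0.0000 (0.0 rows)  shift -0.0140 +0.0046 +0.0112  rows 0.1
105 [326.4 192.2] 406 [ 541.6 -360.4  113.3] [ 529. -374.  105.] [ 554. -349.  117.] [ 541.3 -361.8] [20.2 20. ] 69.70979309082031
105 [630.2 251.4] 189 [ 842.3 -467.6  116.3] [ 829. -471.  105.] [ 862. -464.  130.] [ 845.5 -468.1] [ 6.1 32.8] 86.60884094238281
85 [326.3 186.2] 3063 [ 541.6 -360.    90. ] [ 506. -399.   85.] [ 578. -326.  100.] [ 541.7 -362.1] [72.3 72.7] 5.135762691497803
85 [621.5 241.8] 253 [ 855.5 -469.3   92.3] [ 835. -470.   85.] [ 879. -468.  100.] [ 856.8 -469.2] [ 2.2 43.4] 89.45845794677734
85 [324.  254.5] 698 [ 527.6 -437.8   90.3] [ 498. -452.   85.] [ 558. -427.   96.] [ 528.1 -438.5] [17.9 60.9] 79.8602294921875
85 [541.5 254.8] 157 [ 769.3 -473.    91.6] [ 764. -483.   85.] [ 782. -468.  100.] [ 771.3 -473.1] [22.2  8.1] 40.19989776611328
85 [323.5 292.7] 142 [ 519.7 -487.2   88.6] [ 498. -493.   85.] [ 539. -483.   91.] [ 518.5 -486.9] [ 7.  41.6] 81.43402862548828
85 [535.  305.9] 197 [ 765.2 -540.4   89.8] [ 764. -582.   85.] [ 766. -516.   98.] [ 765.3 -548.7] [ 2.1 66.4] 0.24296994507312775
```

View pics/w1.png

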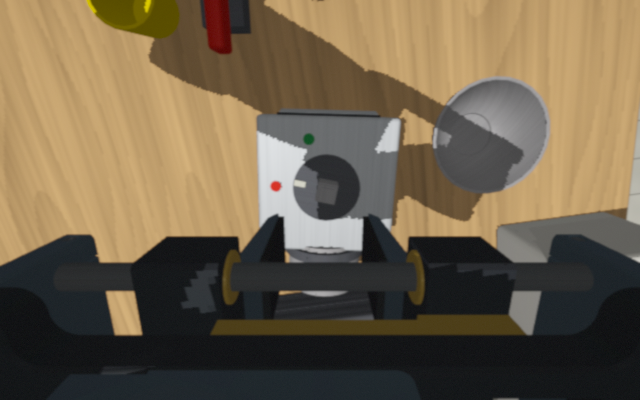

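Run:
```python
from h import *
c=dict(np.load("pics/w1.npz")); w=cloud(c); z=w[...,2]; H=hsv(c); h,s,v=[H[...,i].astype(int) for i in range(3)]
fl=np.hypot(w[...,0]-541.6,w[...,1]+362)<34
m=(v>130)&fl&(z<100); P=[b for b in blobs(m,5)]
for b in P:
    ys,xs=np.where(b[2]); q=ray(c,np.stack([xs,ys],1),91)[:,:2]; r=q.mean(0)-[541.6,-362]; 
    vx,vy,_,_=cv2.fitLine(q.astype(np.float32),cv2.DIST_L2,0,.01,.01).ravel(); print("mark",b[0],b[1],q.mean(0).round(1),"dir deg",np.degrees(np.arctan2(r[1],r[0])),"line",np.degrees(np.arctan2(vy,vx)))
def dot(m,n):
    b=max(blobs(m&(z>75)&(z<95),5),key=lambda b:b[1]); ys,xs=np.where(b[2]); q=ray(c,np.stack([xs,ys],1),85)[:,:2].mean(0); r=q-[541.6,-362]; print(n,b[0],q.round(1),np.degrees(np.arctan2(r[1],r[0])))
dot(((h<8)|(h>172))&(s>150),"red"); dot((h>45)&(h<80)&(s>120),"green")
for lo in (108,109,110):
  q=w[(z>lo)&(z<118)&fl][:,:2].astype(np.float32); r=cv2.minAreaRect(q); print(lo,len(q),r)
# lower square 20mm faces
a=c["color"][150:230,280:370]; cv2.imwrite("pics/w1c.png",cv2.resize(a,None,fx=6,fy=6,interpolation=cv2.INTER_NEAREST))
```

```text
mark [299.9 183.6] 71 [ 514.4 -352.7] dir deg 161.0740632758552 line -20.918695
red [275.3 185.8] [ 487.  -352.4] 170.08536570120592
green [308.3 138.7] [ 530.3 -308. ] 101.82300284797262
108 393 ((541.2542724609375, -361.81939697265625), (20.228464126586914, 20.010948181152344), 69.70979309082031)
109 382 ((541.2542724609375, -361.81939697265625), (20.228464126586914, 20.010948181152344), 69.70979309082031)
110 350 ((541.2874145507812, -361.7260437011719), (19.714832305908203, 19.99810028076172), 70.7386474609375)
```

View pics/w1c.png

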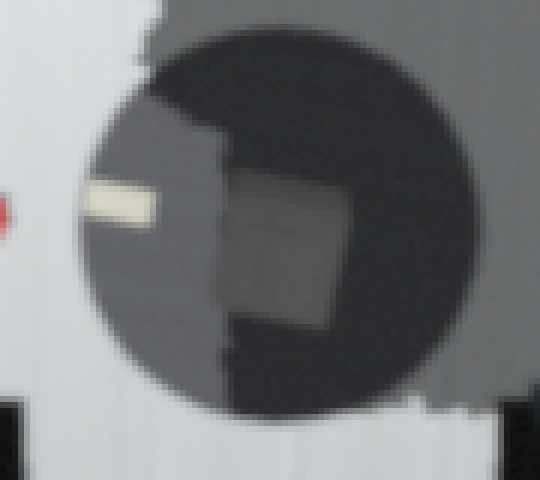

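The crop shows the flange at crop (280,225), its white marker at (118,205) pointing about 161°, and the spindle square turned about 70° mod 90. That puts the joint near 0.16 rad. Next I look at the handle from above.

carry_out([
  [[0.16, -0.093, 0.043, 0, 0, 0, 0], [0.16, -0.093, 0.043, 0, 0, 0, 0], [0.16, -0.093, 0.043, 0, 0, 0, 0], [0.16, -0.093, 0.043, 0, 0, 0, 0], [0.16, -0.093, 0.043, 0, 0, 0, 0], [0.16, -0.093, 0.043, 0, 0, 0, 0], [0, 0, 0, 0, 0, 0, 0], [0, 0, 0, 0, 0, 0, 0]],
])

```text
clock: 4.2
position: [459.3, -151.4, 192.7]
tcp_rot: [2.375, 2.051, 0.003]
contact_force: [-0.0, -0.4, -0.0]
width: 0.498
grip_force: 0.0
```

```bash
cat >> h.py <<'E'
def bar(c,zt):
    "red bar top: centre, size, long-side yaw on plane zt"
    H=hsv(c); h,s,v=[H[...,i].astype(int) for i in range(3)]; w=cloud(c)
    m=((h<8)|(h>172))&(s>130)&(v>40)&(abs(w[...,2]-zt)<8)
    b=max(blobs(m,50),key=lambda b:b[1]); ys,xs=np.where(b[2]); q=ray(c,np.stack([xs,ys],1),zt)[:,:2].astype(np.float32)
    r=cv2.minAreaRect(q); B=cv2.boxPoints(r); e=max(B[1]-B[0],B[2]-B[1],key=np.linalg.norm); y=np.arctan2(e[1],e[0])
    print("bar px",b[0],b[1],"ctr",np.round(r[0],1),"mean",q.mean(0).round(1),"size",np.round(r[1],1),"yaw %.3f"%(y%np.pi),"z",np.nanmedian(w[b[2]][:,2]).round(1)); return r[0],y%np.pi
E
python3 - <<'E'
from h import *
c=ctrl.camera("wrist"); np.savez("pics/w2.npz",**c); cv2.imwrite("pics/w2.png",c["color"])
(x,y),a=bar(c,66)
for i in range(3): go(); ctrl.camera("wrist")
go((x,y,190,a),(x,y,31))
E
```

```text
bar px [320.8 187.7] 1676 ctr [ 456.7 -152.4] mean [ 457.4 -149.2] size [101.4  16.9] yaw 1.431 z 64.7
t 4.2 at [ 460.3 -152.7  192.9] a 1.423 w 0.497 gf 0.0 tilt [ 0.005 -0.002] F [ 0.6 -0.1  0.2] j [-0.34  0.19  1.8  -0.    1.15 -0.2 ]
t 4.3 at [ 460.6 -153.4  192.6] a 1.422 w 0.499 gf 0.0 tilt [ 0.005 -0.002] F [ 0.1 -0.1 -0.1] j [-0.34  0.19  1.8  -0.    1.15 -0.2 ]
t 4.3 at [ 460.5 -153.7  192.2] a 1.421 w 0.499 gf 0.0 tilt [ 0.004 -0.002] F [ 0.1  0.  -0.2] j [-0.35  0.19  1.8  -0.    1.15 -0.2 ]
t 4.4 at [ 460.3 -153.9  191.7] a 1.420 w 0.500 gf 0.0 tilt [ 0.003 -0.001] F [-0.1 -0.7 -0.5] j [-0.35  0.19  1.8  -0.    1.15 -0.2 ]
 -> turn z -0.0016 (0.1 rows)  shift +0.0047 -0.0189 +0.0086  rows 0.1
 -> turn z +0.0000 (0.0 rows)  shift +0.0000 +0.0000 +0.7950  rows 3.8
```

View pics/w2.png

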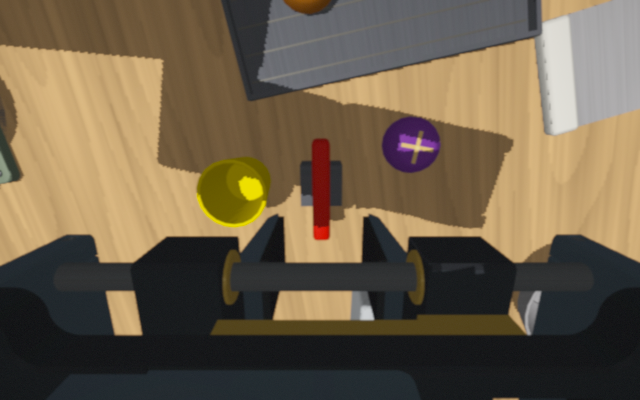

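The picture shows the red bar at (321,188) with the hub beneath it, the cup at (235,190) and the purple bun at (410,145). The fingers straddle the bar line, so I descend and grip.

carry_out([
  [[0.002, -0.012, 0.12, 0, 0, 0, 0], [0, 0, 0.15, 0, 0, 0, 0], [0, 0, 0.15, 0, 0, 0, 0], [0, 0, 0.15, 0, 0, 0, 0], [0, 0, 0.12, 0, 0, 0, 0], [0, 0, 0.05, 0, 0, 0, 0], [0, 0, 0.02, 0, 0, 0, 0], [0, 0, 0, 0, 0, 0, 0], [0, 0, 0, 0, 0, 0, -1], [0, 0, 0, 0, 0, 0, -1], [0, 0, 0, 0, 0, 0, -1], [0, 0, 0, 0, 0, 0, -1]],
])

```text
clock: 5.4
position: [457.1, -152.3, 39.2]
tcp_rot: [2.381, 2.047, 0.002]
contact_force: [-0.8, 0.0, -0.2]
width: 0.239
grip_force: 0.0
```

carry_out([
  [[0, 0, 0, 0, 0, 0, -1], [0, 0, 0, 0, 0, 0, -1], [0, 0, 0, 0, 0, 0, -1], [0, 0, -0.01, 0, 0, 0, -1], [0, 0, -0.01, 0, 0, 0, -1], [0, 0, -0.02, 0, 0, 0, -1], [0, 0, -0.04, 0, 0, 0, -1], [0, 0, 0, 0, 0, 0, -1]],
])

```text
clock: 6.07
position: [457.3, -152.2, 55.5]
tcp_rot: [2.38, 2.047, 0.002]
contact_force: [0.1, -0.1, -2.6]
width: 0.194
grip_force: 30.0
```

carry_out([
  [[0, 0, -0.12, 0, 0, 0, -1], [0, 0, -0.15, 0, 0, 0, -1], [0, 0, -0.15, 0, 0, 0.0155, -1], [0, 0, -0.15, 0, 0, 0.0155, -1], [0, 0, -0.12, 0, 0, 0, -1], [0, 0, 0, 0, 0, 0, -1]],
])

```text
clock: 6.57
position: [459.5, -153.0, 197.5]
tcp_rot: [2.562, 1.802, 0.01]
contact_force: [0.7, -0.3, -2.8]
width: 0.196
grip_force: 30.0
```

carry_out([
  [[-0.12, 0.107, 0, 0, 0, 0, -1], [-0.14, 0.125, 0, 0, 0, 0, -1], [-0.14, 0.125, 0, 0, 0, 0, -1], [-0.14, 0.125, 0, 0, 0, 0, -1], [-0.14, 0.125, 0, 0, 0, 0, -1], [-0.12, 0.107, 0, 0, 0, 0, -1], [-0.044, 0.036, 0, 0, 0, 0, -1], [0, 0, 0, 0, 0, 0, -1], [0, 0, 0, 0, 0, 0, -1], [0, 0, 0, 0, 0, 0, -1], [0, 0, 0, 0, 0, 0, -1]],
])

```text
clock: 7.48
position: [540.0, -360.0, 192.1]
tcp_rot: [-2.568, -1.808, 0.0]
contact_force: [0.6, -0.2, -3.1]
width: 0.195
grip_force: 30.0
```

Run:
```python
from h import *
c=ctrl.camera("wrist"); np.savez("pics/w3.npz",**c); cv2.imwrite("pics/w3.png",c["color"])
go()
(x,y),a=bar(c,222)
ctrl.camera("wrist"); go((541.4,-361.9,195,1.225))
```

```text
t 7.5 at [ 540.2 -360.1  192.4] a 1.227 w 0.200 gf 30.0 tilt [-0.     0.001] F [ 0.4 -0.8 -2.8] j [-0.61  0.45  1.41  0.    1.28 -0.26]
bar px [323.3 213.8] 3388 ctr [ 548.5 -334.1] mean [ 549.  -333.9] size [48.4 17.7] yaw 1.243 z 217.6
t 7.6 at [ 540.4 -360.3  192.6] a 1.227 w 0.203 gf 30.0 tilt [-0.  0.] F [-0.3  0.3 -2.5] j [-0.61  0.45  1.41  0.    1.28 -0.26]
 -> turn z +0.0003 (0.0 rows)  shift -0.0056 +0.0075 -0.0121  rows 0.1
```

View pics/w3.png

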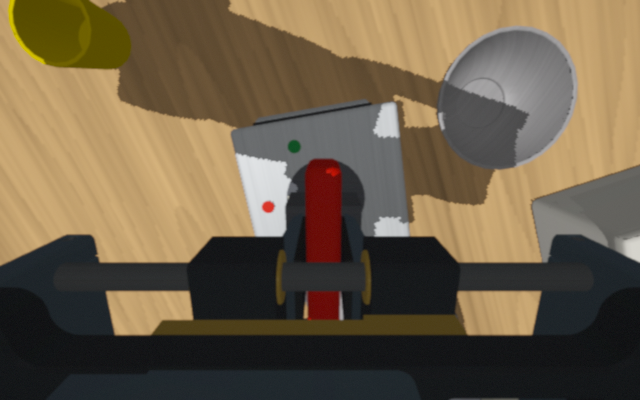

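The picture shows the bar held between the fingers at (323,235), its front end at row 158, with the spindle hidden beneath. I work out the handle's centre from that end of the bar.

Run:
```python
from h import *
c=dict(np.load("pics/w3.npz")); H=hsv(c); h,s,v=[H[...,i].astype(int) for i in range(3)]; w=cloud(c)
m=((h<8)|(h>172))&(s>130)&(v>40)&(w[...,2]>200); b=max(blobs(m,50),key=lambda b:b[1])
ys,xs=np.where(b[2]); P=c["pose"]; print("cam",P[:3,3].round(1))
a=1.226; X=np.array([np.cos(a),np.sin(a)]);Y=np.array([np.sin(a),-np.cos(a)])
for zt in (217.6,219.5):
    q=ray(c,np.stack([xs,ys],1),zt)[:,:2]; 
    t=q@X; e=np.percentile(t[xs==323],100); f=t[(abs(xs-323)<8)].max()
    mid=(q@Y)[ys<250]; yc=(mid.min()+mid.max())/2
    cen=X*(f+.5-52)+Y*yc; print(zt,"end",f,"handle centre",cen.round(1),"yspan",mid.min().round(1),mid.max().round(1))
print("rows",ys.min(),ys.max())
q=np.nanmedian(w[b[2]&(np.mgrid[0:400,0:640][0]<230)],0);print(q)
```

```text
cam [ 564.9 -289.6  361.9]
217.6 end -103.66057159437149 handle centre [ 540.  -358.8] yspan 620.3 638.6
219.5 end -103.37071371024777 handle centre [ 540.1 -358.5] yspan 620.4 638.5
rows 161 262
[ 551.83008597 -326.36751998  217.48733665]
```

carry_out([
  [[-0.007, 0.008, 0, 0, 0, 0, -1], [0, 0, 0.06, 0, 0, 0, -1], [0, 0, 0.06, 0, 0, 0, -1], [0, 0, 0.04, 0, 0, 0, -1], [0, 0, 0.01, 0, 0, 0, -1], [0, 0, 0.01, 0, 0, 0, -1], [0, 0, 0.01, 0, 0, 0, -1], [0, 0, 0.01, 0, 0, 0, -1], [0, 0, 0, 0, 0, 0, -1], [0, 0, 0, 0, 0, 0, -1]],
])

```text
clock: 8.42
position: [542.0, -363.6, 153.0]
tcp_rot: [2.569, 1.806, 0.001]
contact_force: [1.0, 0.4, -1.9]
width: 0.197
grip_force: 30.0
```

Run:
```python
from h import *
go((541.5,-362.2,130,1.225)); print(ctrl.read_state()["ft_torque"].round(2))
```

```text
t 8.4 at [ 542.  -363.6  153. ] a 1.226 w 0.197 gf 30.0 tilt [ 0.001 -0.001] F [ 1.   0.4 -1.9] j [-0.61  0.48  1.47  0.    1.19 -0.26]
 -> turn z +0.0001 (0.0 rows)  shift +0.0059 -0.0047 +0.1150  rows 0.6
[-0.1   0.02  0.02]
```

```bash
cat >> h.py <<'E'
def avg(n=5):
    L=[]
    for i in range(n): ctrl.camera("wrist"); s=ctrl.read_state(); L.append(np.r_[s["position"],s["contact_force"]])
    print("avg",np.mean(L,0).round(2),"sd",np.std(L,0).round(2))
E
python3 - <<'E'
from h import *
avg()
E
```

```text
avg [ 5.4197e+02 -3.6364e+02  1.5292e+02  4.1000e-01 -1.8000e-01 -1.3800e+00] sd [0.01 0.03 0.04 0.27 0.75 0.52]
```

carry_out([
  [[0.006, -0.005, 0, 0, 0, 0, -1], [0, 0, 0, 0, 0, 0, -1], [0, 0, 0.01, 0, 0, 0, -1], [0, 0, 0.01, 0, 0, 0, -1], [0, 0, 0.01, 0, 0, 0, -1], [0, 0, 0, 0, 0, 0, -1], [0, 0, 0, 0, 0, 0, -1]],
])

```text
clock: 9.25
position: [540.9, -361.3, 145.4]
tcp_rot: [-2.568, -1.806, -0.0]
contact_force: [-0.2, 1.5, -4.9]
width: 0.196
grip_force: 30.0
```

Run:
```python
from h import *
avg(4); print(ctrl.read_state()["ft_torque"].round(2))
```

```text
avg [ 540.89 -361.28  145.57    0.6     2.41   -3.97] sd [0.01 0.02 0.09 0.17 0.23 0.27]
[ 0.54 -0.06 -0.  ]
```

carry_out([
  [[0, 0, 0.01, 0, 0, 0, -1], [0, 0, 0.01, 0, 0, 0, -1], [0, 0, 0.01, 0, 0, 0, -1], [0, 0, 0, 0, 0, 0, -1], [0, 0, 0, 0, 0, 0, -1]],
])

```text
clock: 9.87
position: [540.9, -362.3, 140.1]
tcp_rot: [2.57, 1.807, -0.001]
contact_force: [0.9, -0.4, -4.3]
width: 0.2
grip_force: 30.0
```

Run:
```python
from h import *
avg(4); print(ctrl.read_state()["ft_torque"].round(2)); go()
```

```text
avg [ 5.4105e+02 -3.6218e+02  1.4038e+02 -2.4000e-01  2.0000e-01 -3.3700e+00] sd [0.04 0.04 0.05 0.21 0.45 0.73]
[-0.14  0.08  0.  ]
t 10.1 at [ 541.1 -362.1  140.4] a 1.226 w 0.198 gf 30.0 tilt [ 0. -0.] F [-0.2  0.4 -3. ] j [-0.61  0.49  1.49 -0.    1.17 -0.26]
```

carry_out([
  [[0, 0, 0.01, 0, 0, 0, -1], [0, 0, 0.01, 0, 0, 0, -1], [0, 0, 0.01, 0, 0, 0, -1], [0, 0, 0.01, 0, 0, 0, -1], [0, 0, 0.01, 0, 0, 0, -1], [0, 0, 0.005, 0, 0, 0, -1], [0, 0, 0.005, 0, 0, 0, -1], [0, 0, 0, 0, 0, 0, -1], [0, 0, 0, 0, 0, 0, -1], [0, 0, 0, 0, 0, 0, -1]],
])

```text
clock: 10.9
position: [541.1, -361.8, 131.0]
tcp_rot: [2.569, 1.807, 0.001]
contact_force: [-3.3, 3.7, 9.7]
width: 0.195
grip_force: 30.0
```

Run:
```python
from h import *
avg(3); print(ctrl.read_state()["ft_torque"].round(2)); go()
```

```text
avg [ 541.05 -361.85  131.01   -3.67    2.63    8.9 ] sd [0.01 0.01 0.   0.26 0.24 0.68]
[ 0.26  0.84 -0.05]
t 11.1 at [ 541.1 -361.8  131. ] a 1.226 w 0.190 gf 30.0 tilt [ 0.001 -0.001] F [-3.6  2.3  8. ] j [-0.61  0.49  1.5  -0.    1.15 -0.26]
```

carry_out([
  [[0, 0, 0, 0, 0, 0.014, -1], [0, 0, 0, 0, 0, 0.014, -1], [0, 0, 0, 0, 0, 0.014, -1], [0, 0, 0, 0, 0, 0.014, -1], [0, 0, 0, 0, 0, 0.014, -1], [0, 0, 0, 0, 0, 0.014, -1], [0, 0, 0, 0, 0, 0.014, -1], [0, 0, 0, 0, 0, 0.014, -1], [0, 0, 0, 0, 0, 0.014, -1], [0, 0, 0, 0, 0, 0, -1], [0, 0, 0, 0, 0, 0, -1]],
])

```text
clock: 11.97
position: [541.9, -362.6, 131.1]
tcp_rot: [3.065, 0.676, 0.004]
contact_force: [-0.7, 0.7, 7.1]
width: 0.198
grip_force: 30.0
```

Run:
```python
from h import *
avg(3); print(ctrl.read_state()["ft_torque"].round(2)); go(); bar(ctrl.camera("wrist"),158); bar(ctrl.camera("top"),158)
```

```text
avg [ 541.87 -362.66  131.05   -0.97    0.77    7.5 ] sd [0.   0.01 0.01 0.44 0.2  0.1 ]
[ 0.07  0.69 -0.08]
t 12.1 at [ 541.9 -362.7  131. ] a 0.434 w 0.196 gf 30.0 tilt [ 0.003 -0.002] F [-1.2  1.   7.4] j [-0.61  0.49  1.5  -0.    1.14  0.53]
bar px [323.3 213.6] 3476 ctr [ 565.2 -351.1] mean [ 565.4 -351.1] size [49.8 18.3] yaw 0.433 z 156.7Traceback (most recent call last):
  File "<stdin>", line 2, in <module>
  File "h.py", line 33, in bar
    b=max(blobs(m,50),key=lambda b:b[1]); ys,xs=np.where(b[2]); q=ray(c,np.stack([xs,ys],1),zt)[:,:2].astype(np.float32)
ValueError: max() iterable argument is empty
```

carry_out([
  [[0, 0, 0, 0, 0, 0.01, -1], [0, 0, 0, 0, 0, 0.01, -1], [0, 0, 0, 0, 0, 0.01, -1], [0, 0, 0, 0, 0, 0.01, -1], [0, 0, 0, 0, 0, 0.005, -1], [0, 0, 0, 0, 0, 0.005, -1], [0, 0, 0, 0, 0, 0, -1], [0, 0, 0, 0, 0, 0, -1]],
])

```text
clock: 12.88
position: [541.9, -362.9, 131.0]
tcp_rot: [3.133, 0.189, 0.004]
contact_force: [-0.4, -0.6, 7.7]
width: 0.192
grip_force: 30.0
```

Run:
```python
from h import *
avg(3); print(ctrl.read_state()["ft_torque"].round(2)); go(); bar(ctrl.camera("wrist"),158)
```

```text
avg [ 5.4185e+02 -3.6286e+02  1.3108e+02 -9.7000e-01  1.2000e-01  7.6200e+00] sd [0.01 0.   0.01 0.43 0.54 0.83]
[0.03 0.76 0.05]
t 13.0 at [ 541.8 -362.9  131.1] a 0.120 w 0.195 gf 30.0 tilt [ 0.003 -0.003] F [-0.4  0.7  6.5] j [-0.61  0.49  1.5  -0.    1.14  0.84]
bar px [323.3 213.5] 3473 ctr [ 567.4 -359.2] mean [ 567.6 -359.2] size [49.8 18.3] yaw 0.120 z 156.7
```

carry_out([
  [[0, 0, 0, 0, 0, 0.005, -1], [0, 0, 0, 0, 0, 0.005, -1], [0, 0, 0, 0, 0, 0.005, -1], [0, 0, 0, 0, 0, 0, -1], [0, 0, 0, 0, 0, 0, -1], [0, 0, 0, 0, 0, 0, -1]],
])

```text
clock: 13.58
position: [542.2, -362.4, 131.1]
tcp_rot: [3.139, 0.043, 0.005]
contact_force: [-0.9, 1.9, 7.3]
width: 0.198
grip_force: 30.0
```

Run:
```python
from h import *
avg(3); print(ctrl.read_state()["ft_torque"].round(2)); go(); c=ctrl.camera("wrist"); bar(c,158)
c=ctrl.camera("top"); cv2.imwrite("pics/t4.png",cv2.resize(c["color"][140:230,410:510],None,fx=6,fy=6,interpolation=cv2.INTER_CUBIC))
c=ctrl.camera("wrist"); cv2.imwrite("pics/w4.png",cv2.resize(c["color"][80:280,220:420],None,fx=3,fy=3,interpolation=cv2.INTER_CUBIC))
```

```text
avg [ 5.4223e+02 -3.6239e+02  1.3107e+02 -3.8000e-01  1.4400e+00  7.9100e+00] sd [0.01 0.01 0.01 0.18 0.13 0.57]
[0.28 0.57 0.35]
t 13.7 at [ 542.2 -362.4  131.1] a 0.027 w 0.195 gf 30.0 tilt [ 0.004 -0.002] F [-0.6  1.3  7.2] j [-0.61  0.49  1.5   0.    1.14  0.94]
bar px [323.2 213.5] 3477 ctr [ 567.9 -361.2] mean [ 568.1 -361.2] size [49.8 18.3] yaw 0.026 z 156.8
```

View pics/w4.png

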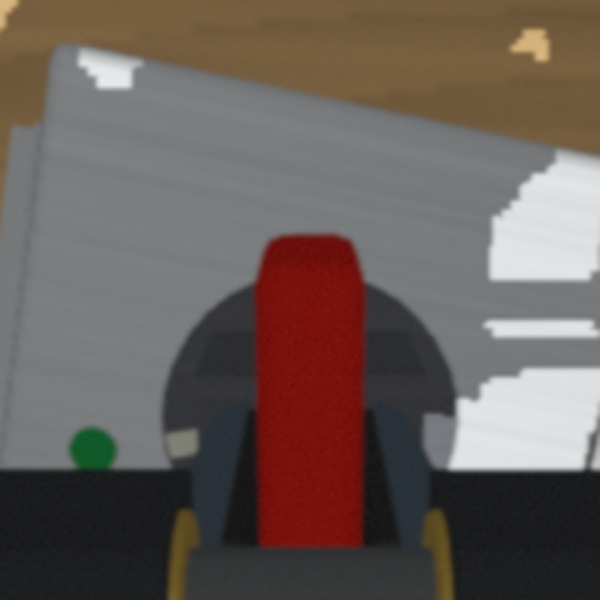

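The crop shows the marker at (182,443) close to the green dot at (93,450), so the valve is nearly open. The torque is now rising.

Run:
```python
from h import *
c=ctrl.camera("wrist"); q=ray(c,[(280.7,227.7)],91)[0,:2]; g=ray(c,[(93/3+220,450/3+80)],85)[0,:2]
for p in (q,g):
    r=p-[541.6,-362]; print(p.round(1),np.hypot(*r).round(1),np.degrees(np.arctan2(r[1],r[0])).round(1))
```

```text
[ 534.8 -331.5] 31.3 102.7
[ 530.  -308.5] 54.7 102.2
```

carry_out([
  [[0, 0, 0, 0, 0, 0.005, -1], [0, 0, 0, 0, 0, 0.005, -1], [0, 0, 0, 0, 0, 0.005, -1], [0, 0, 0, 0, 0, 0, -1], [0, 0, 0, 0, 0, 0, -1], [0, 0, 0, 0, 0, 0, -1]],
])

```text
clock: 14.43
position: [542.1, -362.5, 131.0]
tcp_rot: [3.137, -0.1, 0.005]
contact_force: [-0.7, 1.2, 7.3]
width: 0.208
grip_force: 31.2
```

Run:
```python
from h import *
avg(3); print(ctrl.read_state()["ft_torque"].round(2)); go(); c=ctrl.camera("wrist"); bar(c,158)
```

```text
avg [ 542.13 -362.53  131.02   -0.77    1.8     6.95] sd [0.   0.   0.01 0.1  0.1  0.5 ]
[0.13 0.48 1.26]
t 14.6 at [ 542.1 -362.5  131. ] a -0.064 w 0.211 gf 31.2 tilt [ 0.003 -0.003] F [-0.7  1.8  7.7] j [-0.61  0.49  1.5  -0.    1.14  1.03]
bar px [320.5 212.9] 3452 ctr [ 567.9 -362.5] mean [ 568.4 -362.4] size [18.1 50.5] yaw 3.116 z 156.6
```

carry_out([
  [[0, 0, 0, 0, 0, -0.006, -1], [0, 0, 0, 0, 0, -0.004, -1], [0, 0, 0, 0, 0, 0, 0], [0, 0, 0, 0, 0, 0, 0], [0, 0, 0, 0, 0, 0, 0], [0, 0, -0.02, 0, 0, 0, 0], [0, 0, -0.05, 0, 0, 0, 0], [0, 0, -0.12, 0, 0, 0, 0], [0, 0, -0.15, 0, 0, 0, 0], [0, 0, -0.15, 0, 0, 0, 0], [0, 0, 0, 0, 0, 0, 0], [0, 0, 0, 0, 0, 0, 0]],
])

```text
clock: 15.63
position: [542.1, -362.7, 229.4]
tcp_rot: [3.138, -0.009, 0.007]
contact_force: [-0.5, 0.3, -0.8]
width: 0.501
grip_force: 0.0
```

Run:
```python
from h import *
c=ctrl.camera("wrist"); cv2.imwrite("pics/w5.png",c["color"][60:300,160:480]); bar(c,157)
w=cloud(c); z=w[...,2]; H=hsv(c); v=H[...,2]
fl=np.hypot(w[...,0]-541.6,w[...,1]+362)<36
for b in blobs((v>115)&fl&(z>80)&(z<100),5):
    ys,xs=np.where(b[2]); q=ray(c,np.stack([xs,ys],1),91)[:,:2].mean(0); r=q-[541.6,-362]; print("mark",b[0],b[1],q.round(1),np.degrees(np.arctan2(r[1],r[0])))
hub=(z>118)&(z<130)&fl; print("hub top z",np.nanmedian(z[hub]),hub.sum()); go()
t=ctrl.camera("top"); np.savez("pics/top5.npz",**t)
```

```text
bar px [322.1 200.5] 2376 ctr [ 542.9 -362.1] mean [ 545.9 -361.8] size [101.5  17.2] yaw 0.052 z 155.7
mark [351.3 185.1] 328 [ 544.3 -391.6] -84.70864934725155
mark [293.  194.5] 25 [ 534.8 -331.6] 102.55791892275418
hub top z 123.94082643402035 1372
t 15.7 at [ 541.2 -362.   227.3] a -0.006 w 0.498 gf 0.0 tilt [ 0.001 -0.001] F [-0.7 -0.8 -0.3] j [-0.61  0.43  1.35  0.    1.35  0.97]
```

View pics/w5.png

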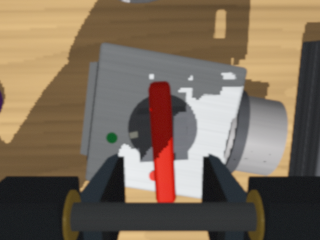

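The picture shows the handle seated at (163,140), with the marker at (133,135) next to the green dot at (112,137). The valve is open. I re-measure the remaining objects.

```bash
cat > m.py <<'E'
from h import *
def meas(c,quiet=False):
    H=hsv(c); h,s,v=[H[...,i].astype(int) for i in range(3)]; w=cloud(c); z=w[...,2]
    def rect(m,zz,name,box,amin=15):
        mm=np.zeros_like(m); x0,x1,y0,y1=box; mm[y0:y1,x0:x1]=m[y0:y1,x0:x1]
        for b in blobs(mm,amin):
            ys,xs=np.where(b[2]); q=ray(c,np.stack([xs,ys],1),zz)[:,:2].astype(np.float32)
            r=cv2.minAreaRect(q); B=cv2.boxPoints(r); e=max(B[1]-B[0],B[2]-B[1],key=np.linalg.norm)
            print(name,"px",b[0],b[1],"ctr",np.round(r[0],1),"size",np.round(r[1],1),"yaw %.3f"%np.arctan2(e[1],e[0]),"zmax %.0f"%np.nanpercentile(w[b[2]][:,2],95))
    rect((h>95)&(h<125)&(s>120)&(v>40),4,"mat",(155,225,155,240),300)
    rect((s<70)&(v>130),30,"timer",(160,285,150,235),60)
    rect((h>35)&(h<85)&(s>90),110,"jar/oil",(185,260,90,160),30)
    rect((h>22)&(h<35)&(s>120),190,"oilcap",(225,260,90,125),5)
    rect((h>3)&(h<22)&(s>110)&(v>50)&(z<70),27,"bun(low)",(233,346,142,238),60)
    rect((h>3)&(h<22)&(s>110)&(v>50)&(z>60),66,"bun(high)",(233,346,142,238),60)
E
python3 - <<'E'
from m import *
meas(dict(np.load("pics/top5.npz")))
E
```

```text
mat px [190.4 197. ] 3064 ctr [518.4 435.7] size [147.2 197. ] yaw -0.072 zmax 9
timer px [260.4 166.1] 247 ctr [608.2 218.5] size [57.9 55.3] yaw 1.563 zmax 40
jar/oil px [242.3 114.8] 255 ctr [750.2 264.7] size [54.8 56.6] yaw -0.996 zmax 154
jar/oil px [200.4 134. ] 380 ctr [692.1 383.7] size [61.3 58.9] yaw 1.563 zmax 115
oilcap px [237.  106.7] 99 ctr [750.6 265.8] size [28.3 27.6] yaw 0.007 zmax 193
bun(low) px [311.6 154.5] 135 ctr [642.9  62.9] size [17.7 72. ] yaw -0.073 zmax 28
bun(low) px [251.6 210.8] 320 ctr [471.5 245. ] size [61.1 57.7] yaw 1.102 zmax 50
bun(low) px [316.  209.8] 306 ctr [474.   51.1] size [58.2 58.1] yaw 1.099 zmax 48
bun(high) px [272.  210.4] 334 ctr [470.7 180.2] size [60.7 55.9] yaw 0.780 zmax 89
bun(high) px [294.5 210. ] 318 ctr [471.6 114. ] size [56.  58.9] yaw -0.005 zmax 89
```

Run:
```python
from m import *
go((608.2,218.5,130,-0.06),(608.2,218.5,11),(608.2,218.5,130),(530,401,130),(530,401,14),(530,401,130),(626,64,130),(626,64,9))
```

```text
t 15.7 at [ 540.7 -361.7  225.9] a -0.006 w 0.499 gf 0.0 tilt [-0.001  0.001] F [ 0.3 -0.2 -1.5] j [-0.61  0.43  1.36  0.    1.35  0.97]
 -> turn z +0.0086 (0.4 rows)  shift +0.1631 -2.9161 +0.4796  rows 14.2
 -> turn z +0.0000 (0.0 rows)  shift +0.0000 +0.0000 +0.5950  rows 2.9
 -> turn z +0.0000 (0.0 rows)  shift +0.0000 +0.0000 -0.5950  rows 2.9
 -> turn z +0.0000 (0.0 rows)  shift -0.4450 -0.8874 -0.0000  rows 4.8
 -> turn z +0.0000 (0.0 rows)  shift +0.0000 +0.0000 +0.5800  rows 2.8
 -> turn z +0.0000 (0.0 rows)  shift +0.0000 +0.0000 -0.5800  rows 2.8
 -> turn z +0.0000 (0.0 rows)  shift +0.5802 +1.6532 -0.0000  rows 8.4
 -> turn z +0.0000 (0.0 rows)  shift +0.0000 +0.0000 +0.6050  rows 2.9
```

carry_out([
  [[0.01, -0.18, 0, 0, 0, 0.0086, 1], [0.01, -0.18, 0, 0, 0, 0, 1], [0.01, -0.18, 0, 0, 0, 0, 1], [0.01, -0.18, 0, 0, 0, 0, 1], [0.01, -0.18, 0, 0, 0, 0, 1], [0.01, -0.18, 0, 0, 0, 0, 1], [0.01, -0.18, 0, 0, 0, 0, 1], [0.01, -0.18, 0, 0, 0, 0, 1], [0.01, -0.18, 0.04, 0, 0, 0, 1], [0.01, -0.18, 0.06, 0, 0, 0, 1], [0.01, -0.18, 0.06, 0, 0, 0, 1], [0.01, -0.18, 0.06, 0, 0, 0, 1]],
])

```text
clock: 16.73
position: [587.8, 69.7, 180.4]
tcp_rot: [3.14, -0.094, -0.004]
contact_force: [0.1, -0.3, 0.4]
width: 1.0
grip_force: 0.0
```

carry_out([
  [[0.01, -0.18, 0.06, 0, 0, 0, 1], [0.01, -0.18, 0.06, 0, 0, 0, 1], [0.01, -0.18, 0.06, 0, 0, 0, 1], [0.01, -0.18, 0.06, 0, 0, 0, 1], [0.005, -0.036, 0, 0, 0, 0, 1], [0, 0, 0, 0, 0, 0, 1], [0, 0, 0, 0, 0, 0, 1], [0, 0, 0, 0, 0, 0, 1]],
])

```text
clock: 17.4
position: [606.7, 217.0, 134.3]
tcp_rot: [3.139, -0.095, -0.001]
contact_force: [-0.2, -0.4, 0.3]
width: 1.0
grip_force: 0.0
```

Run:
```python
from m import *
avg(2)
c=ctrl.camera("top");meas(c)
go((608.2,218.5,130),(608.2,218.5,11))
```

```text
avg [ 6.0693e+02  2.1682e+02  1.3473e+02 -1.3000e-01  8.0000e-02  4.2000e-01] sd [0.07 0.01 0.1  0.53 0.09 0.16]
mat px [190.4 197. ] 3065 ctr [518.4 435.7] size [147.2 197. ] yaw -0.072 zmax 9
timer px [259.5 171.8] 82 ctr [589.8 221.5] size [45.7 18.4] yaw 1.563 zmax 41
jar/oil px [241.4 112.8] 188 ctr [755.6 267.8] size [42.2 57.3] yaw -0.996 zmax 157
jar/oil px [199.4 134.1] 344 ctr [692.1 388. ] size [59.4 52.1] yaw 0.014 zmax 115
oilcap px [237.  106.7] 102 ctr [750.6 265.8] size [28.4 27.6] yaw 0.007 zmax 194
bun(low) px [311.7 154.4] 136 ctr [642.9  62.9] size [17.9 71.9] yaw -0.069 zmax 28
bun(low) px [316.  209.8] 229 ctr [474.6  50.8] size [48.4 51.4] yaw -0.009 zmax 49
bun(high) px [294.2 209.6] 234 ctr [472.4 114.7] size [50.1 51.9] yaw -0.793 zmax 89
t 17.6 at [607.1 216.9 135. ] a -0.062 w 1.001 gf 0.0 tilt [0.001 0.   ] F [ 0.2  0.1 -0.3] j [ 0.33  0.48  1.51 -0.    1.15  1.96]
 -> turn z +0.0000 (0.0 rows)  shift +0.0051 -0.0082 +0.0248  rows 0.1
 -> turn z +0.0000 (0.0 rows)  shift +0.0000 +0.0000 +0.5950  rows 2.9
```

carry_out([
  [[0.005, -0.008, 0.1, 0, 0, 0, 1], [0, 0, 0.16, 0, 0, 0, 1], [0, 0, 0.16, 0, 0, 0, 1], [0, 0, 0.12, 0, 0, 0, 1], [0, 0, 0.06, 0, 0, 0, 1], [0, 0, 0.02, 0, 0, 0, 1], [0, 0, 0, 0, 0, 0, 1], [0, 0, 0, 0, 0, 0, -1], [0, 0, 0, 0, 0, 0, -1], [0, 0, 0, 0, 0, 0, -1], [0, 0, 0, 0, 0, 0, -1], [0, 0, 0, 0, 0, 0, -1]],
])

```text
clock: 18.55
position: [608.4, 220.1, 11.2]
tcp_rot: [-3.14, 0.093, -0.002]
contact_force: [-1.0, -1.5, 0.3]
width: 0.668
grip_force: 0.3
```

carry_out([
  [[0, 0, -0.02, 0, 0, 0, -1], [0, 0, -0.08, 0, 0, 0, -1], [0, 0, -0.15, 0, 0, 0, -1], [0, 0, -0.15, 0, 0, 0, -1], [0, 0, -0.1, 0, 0, 0, -1], [0, 0, 0, 0, 0, 0, -1]],
])

```text
clock: 19.05
position: [610.9, 221.1, 115.9]
tcp_rot: [-3.136, 0.094, -0.015]
contact_force: [0.7, 1.1, -1.4]
width: 0.653
grip_force: 30.0
```

carry_out([
  [[-0.08, -0.16, 0, 0, 0, 0, -1], [-0.08, -0.16, 0, 0, 0, 0, -1], [-0.08, -0.16, 0, 0, 0, 0, -1], [-0.08, -0.16, 0, 0, 0, 0, -1], [-0.08, -0.16, 0, 0, 0, 0, -1], [-0.044, -0.08, 0, 0, 0, 0, -1], [0, 0, 0, 0, 0, 0, -1], [0, 0, 0, 0, 0, 0, -1]],
])

```text
clock: 19.72
position: [528.6, 401.3, 109.0]
tcp_rot: [3.139, -0.09, -0.003]
contact_force: [0.3, -0.8, -1.1]
width: 0.652
grip_force: 30.0
```

Run:
```python
from m import *
avg(2); go((530,401,12))
```

```text
avg [ 5.2953e+02  4.0013e+02  1.0936e+02  5.1000e-01 -1.1000e+00 -1.0900e+00] sd [0.23 0.26 0.12 0.03 0.21 0.12]
t 19.8 at [529.8 399.9 109.5] a -0.060 w 0.652 gf 30.0 tilt [-0.001 -0.001] F [ 0.5 -0.9 -1. ] j [ 0.63  0.53  1.49 -0.    1.12  2.26]
 -> turn z +0.0000 (0.0 rows)  shift +0.0009 -0.0057 +0.4874  rows 2.3
```

carry_out([
  [[0, 0, 0.12, 0, 0, 0, -1], [0, 0, 0.15, 0, 0, 0, -1], [0, 0, 0.12, 0, 0, 0, -1], [0, 0, 0.06, 0, 0, 0, -1], [0, 0, 0.02, 0, 0, 0, -1], [0, 0, 0.01, 0, 0, 0, -1], [0, 0, 0.007, 0, 0, 0, -1], [0, 0, 0, 0, 0, 0, -1], [0, 0, 0, 0, 0, 0, 0.65], [0, 0, 0, 0, 0, 0, 0.65], [0, 0, 0, 0, 0, 0, 0.65]],
])

```text
clock: 20.73
position: [530.4, 401.4, 14.1]
tcp_rot: [-3.139, 0.094, -0.003]
contact_force: [0.2, 0.1, -0.5]
width: 0.818
grip_force: 0.0
```

carry_out([
  [[0, 0, -0.03, 0, 0, 0, 0.65], [0, 0, -0.12, 0, 0, 0, 0.65], [0, 0, -0.16, 0, 0, 0, 0.65], [0, 0, -0.16, 0, 0, 0, 0.65], [0.08, 0.16, -0.1, 0, 0, 0, 0], [0.07, 0.18, 0, 0, 0, 0, 0], [0.07, 0.18, 0, 0, 0, 0, 0], [0.07, 0.18, 0, 0, 0, 0, 0], [0.07, 0.18, 0, 0, 0, 0, 0], [0.07, 0.18, 0, 0, 0, 0, 0], [0.07, 0.18, 0, 0, 0, 0, 0], [0.07, 0.18, 0, 0, 0, 0, 0]],
])

```text
clock: 21.73
position: [627.1, 108.9, 128.0]
tcp_rot: [-3.14, 0.093, -0.002]
contact_force: [-0.3, 0.8, -0.2]
width: 0.498
grip_force: 0.0
```

carry_out([
  [[0.01, 0.18, 0, 0, 0, 0, 0], [0, 0.06, 0, 0, 0, 0, 0], [0, 0, 0, 0, 0, 0, 0], [0, 0, 0, 0, 0, 0, 0], [0, 0, 0, 0, 0, 0, 0]],
])

```text
clock: 22.15
position: [625.8, 64.0, 127.4]
tcp_rot: [-3.139, 0.092, -0.001]
contact_force: [-0.4, 0.8, 0.0]
width: 0.5
grip_force: 0.0
```

Run:
```python
from m import *
avg(2)
c=ctrl.camera("top");meas(c)
c=ctrl.camera("wrist"); cv2.imwrite("pics/w6.png",c["color"])
H=hsv(c); h,s,v=[H[...,i].astype(int) for i in range(3)]; w=cloud(c)
for b in blobs((h>3)&(h<22)&(s>90)&(v>30)&(w[...,2]<40)&(w[...,2]>8)&(w[...,0]>560),100):
    ys,xs=np.where(b[2]); q=ray(c,np.stack([xs,ys],1),18)[:,:2].astype(np.float32); r=cv2.minAreaRect(q);print(b[0],b[1],np.round(r[0],1),np.round(r[1],1),r[2])
go((626,64,130),(626,64,9))
```

```text
avg [ 6.2575e+02  6.4330e+01  1.2719e+02  4.0000e-02 -4.9000e-01  1.6000e-01] sd [0.02 0.03 0.05 0.17 0.11 0.3 ]
mat px [189.1 197.7] 2701 ctr [518.4 435.7] size [147.2 197. ] yaw -0.072 zmax 10
timer px [199.5 192.1] 247 ctr [530.4 402.5] size [57.6 54.6] yaw 1.562 zmax 39
jar/oil px [242.1 114.5] 266 ctr [750.6 264.5] size [56.5 58.5] yaw -1.065 zmax 152
jar/oil px [200.3 134. ] 380 ctr [692.1 383.8] size [61.2 58.9] yaw 1.563 zmax 114
oilcap px [237.  106.8] 100 ctr [750.6 265.8] size [27.7 28.2] yaw -0.007 zmax 194
bun(low) px [251.4 210.9] 312 ctr [473.3 244. ] size [57.6 60.4] yaw -1.568 zmax 48
bun(high) px [271.9 210.4] 330 ctr [470.7 180.2] size [60.7 55.9] yaw 0.782 zmax 89
[  5.9 148.7] 398 [682.5 347.3] [11.4 49.5] 71.27532958984375
[323.8 174.9] 1677 [641.2  63.3] [19.1 78.1] 87.27139282226562
t 22.4 at [625.7  64.1 127. ] a -0.058 w 0.501 gf 0.0 tilt [0. 0.] F [ 0.3  0.8 -0.2] j [0.08 0.47 1.56 0.   1.11 1.71]
 -> turn z +0.0000 (0.0 rows)  shift +0.0015 +0.0005 -0.0150  rows 0.1
 -> turn z +0.0000 (0.0 rows)  shift +0.0000 +0.0000 +0.6050  rows 2.9
```

View pics/w6.png

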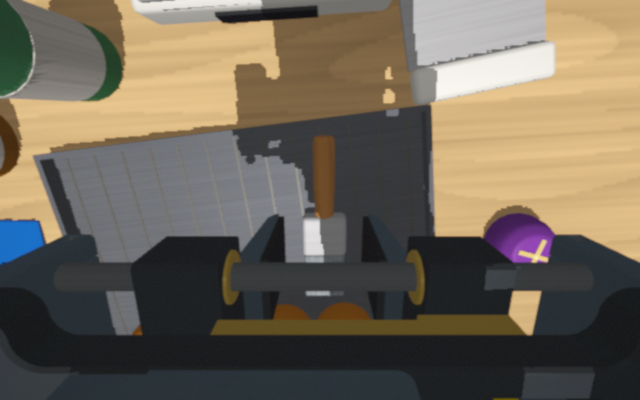

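The picture shows the brush handle at (324,175) and its head at (323,232), centred between the fingers. The timer is on the mat.

carry_out([
  [[0, 0, 0.1, 0, 0, 0, 0], [0, 0, 0.16, 0, 0, 0, 0], [0, 0, 0.16, 0, 0, 0, 0], [0, 0, 0.11, 0, 0, 0, 0], [0, 0, 0.04, 0, 0, 0, 0], [0, 0, 0.02, 0, 0, 0, 0], [0, 0, 0, 0, 0, 0, 0], [0, 0, 0, 0, 0, 0, -1], [0, 0, 0, 0, 0, 0, -1], [0, 0, 0, 0, 0, 0, -1], [0, 0, 0, 0, 0, 0, -1], [0, 0, 0, 0, 0, 0, -1]],
])

```text
clock: 23.35
position: [626.4, 62.7, 10.0]
tcp_rot: [-3.14, 0.094, -0.003]
contact_force: [-1.6, 0.3, 2.0]
width: 0.198
grip_force: 30.0
```

carry_out([
  [[0, 0, 0, 0, 0, 0, -1], [0, 0, -0.02, 0, 0, 0, -1], [0, 0, -0.08, 0, 0, 0, -1], [0, 0, -0.15, 0, 0, 0, -1], [0, 0, -0.15, 0, 0, 0, -1], [0, 0, -0.15, 0, 0, 0, -1], [0, 0, -0.03, 0, 0, 0, -1], [0, 0, 0, 0, 0, 0, -1]],
])

```text
clock: 24.02
position: [627.2, 62.7, 127.5]
tcp_rot: [-3.14, 0.094, -0.008]
contact_force: [0.6, -0.2, -0.3]
width: 0.204
grip_force: 30.0
```

Run:
```python
from m import *
avg(2); go((543,483,126),(543,483,10))
```

```text
avg [ 6.2527e+02  6.2540e+01  1.2444e+02 -3.2000e-01 -1.4000e-01 -8.4000e-01] sd [0.47 0.06 0.72 0.61 0.14 0.63]
t 24.1 at [624.8  62.5 123.7] a -0.060 w 0.204 gf 30.0 tilt [-0.002 -0.   ] F [-0.9 -0.3 -1.5] j [0.08 0.47 1.57 0.   1.11 1.71]
 -> turn z +0.0000 (0.0 rows)  shift -0.5337 -2.0745 -0.0114  rows 10.3
 -> turn z +0.0000 (0.0 rows)  shift +0.0000 +0.0000 +0.5800  rows 2.8
```

carry_out([
  [[-0.048, -0.187, 0, 0, 0, 0, -1], [-0.048, -0.187, 0, 0, 0, 0, -1], [-0.048, -0.187, 0, 0, 0, 0, -1], [-0.048, -0.187, 0, 0, 0, 0, -1], [-0.048, -0.187, 0, 0, 0, 0, -1], [-0.048, -0.187, 0, 0, 0, 0, -1], [-0.048, -0.187, 0, 0, 0, 0, -1], [-0.048, -0.187, 0, 0, 0, 0, -1], [-0.048, -0.187, 0, 0, 0, 0, -1], [-0.048, -0.187, 0, 0, 0, 0, -1], [-0.048, -0.187, 0, 0, 0, 0, -1], [0, 0, 0, 0, 0, 0, -1]],
])

```text
clock: 25.12
position: [541.4, 486.1, 121.2]
tcp_rot: [-3.139, 0.085, 0.006]
contact_force: [0.1, 0.5, -0.6]
width: 0.202
grip_force: 30.0
```

carry_out([
  [[0, 0, 0.05, 0, 0, 0, -1], [0, 0, 0.15, 0, 0, 0, -1], [0, 0, 0.15, 0, 0, 0, -1], [0, 0, 0.1, 0, 0, 0, -1], [0, 0, 0.05, 0, 0, 0, -1], [0, 0, 0, 0, 0, 0, -1], [0, 0, 0, 0, 0, 0, -1], [0, 0, 0, 0, 0, 0, -1]],
])

```text
clock: 25.78
position: [544.8, 476.5, 24.2]
tcp_rot: [3.135, -0.093, -0.003]
contact_force: [-0.3, -6.4, -3.8]
width: 0.203
grip_force: 30.0
```

Run:
```python
from m import *
avg(2); go((543,483,10))
```

```text
avg [ 5.4488e+02  4.7652e+02  2.4460e+01  1.0000e-02 -6.2100e+00 -3.6700e+00] sd [0.01 0.01 0.06 0.42 0.2  0.3 ]
t 25.9 at [544.9 476.5  24.5] a -0.059 w 0.201 gf 30.0 tilt [-0.002 -0.005] F [ 0.4 -6.4 -4. ] j [ 0.7   0.7   1.41 -0.    1.04  2.34]
 -> turn z +0.0000 (0.0 rows)  shift -0.0114 -0.0318 +0.0726  rows 0.4
```

A steady 6.4 N side force suggests the gripper's body is touching the bread box on the left. I back off to the right and place the brush nearer the mat's middle.

carry_out([
  [[0, 0.05, -0.05, 0, 0, 0, -1], [0.04, 0.05, 0, 0, 0, 0, -1], [0.04, 0, 0, 0, 0, 0, -1], [0, 0, 0, 0, 0, 0, -1], [0, 0, 0, 0, 0, 0, -1], [0, 0, 0, 0, 0, 0, -1]],
])

```text
clock: 26.38
position: [560.0, 458.8, 35.0]
tcp_rot: [-3.14, 0.094, -0.0]
contact_force: [-0.5, -0.3, -1.4]
width: 0.204
grip_force: 30.0
```

Run:
```python
from m import *
avg(3); go((562,463,10))
c=ctrl.camera("top"); w=cloud(c); m=(w[...,0]>480)&(w[...,0]<640)&(w[...,1]>520)&(w[...,1]<700)&(w[...,2]>60)&(w[...,2]<140); print("box miny",np.nanpercentile(w[m][:,1],[1,5]),np.nanpercentile(w[m][:,2],[50,95])); meas(c)
```

```text
avg [ 5.5951e+02  4.5895e+02  3.4790e+01 -1.5000e-01 -1.8000e-01 -5.5000e-01] sd [0.1  0.01 0.06 0.62 0.21 0.24]
t 26.5 at [559.4 459.   34.8] a -0.059 w 0.205 gf 30.0 tilt [-0.  0.] F [ 0.3 -0.3 -0.7] j [0.67 0.68 1.41 0.   1.05 2.3 ]
 -> turn z +0.0000 (0.0 rows)  shift +0.0117 -0.0209 +0.1238  rows 0.6
box miny [587.81064207 599.43937689] [126.22557157 133.08570486]
mat px [207.8 196.3] 671 ctr [515.5 392.2] size [ 59.9 195.5] yaw -0.073 zmax 13
timer px [200.7 197. ] 97 ctr [515.2 399.5] size [51.4 24.2] yaw 1.562 zmax 39
jar/oil px [242.2 114.5] 264 ctr [750.6 264.1] size [54.8 58.1] yaw -0.996 zmax 153
jar/oil px [200.4 134. ] 374 ctr [692.1 383.7] size [61.1 58.9] yaw 1.563 zmax 114
oilcap px [237.  106.8] 98 ctr [750.6 265.8] size [28.3 27.6] yaw 0.007 zmax 195
bun(low) px [316.  209.8] 299 ctr [473.1  50.8] size [54.5 60.5] yaw -0.006 zmax 49
bun(low) px [250.7 210.8] 263 ctr [472.2 247.9] size [54.7 53.9] yaw 0.168 zmax 49
bun(high) px [271.7 210.4] 279 ctr [470.3 180.3] size [57.  53.8] yaw 1.241 zmax 89
bun(high) px [294.6 209.9] 316 ctr [470.9 113.2] size [58.5 56.1] yaw 0.780 zmax 89
```

carry_out([
  [[0.012, -0.02, 0.06, 0, 0, 0, -1], [0, 0, 0.04, 0, 0, 0, -1], [0, 0, 0.015, 0, 0, 0, -1], [0, 0, 0.01, 0, 0, 0, -1], [0, 0, 0, 0, 0, 0, -1], [0, 0, 0, 0, 0, 0, -0.25], [0, 0, 0, 0, 0, 0, -0.25], [0, 0, 0, 0, 0, 0, -0.25], [0, 0, -0.05, 0, 0, 0, -0.25], [0, 0, -0.15, 0, 0, 0, -0.25], [0, 0, -0.2, 0, 0, 0, -0.25], [0, 0, -0.2, 0, 0, 0, -0.25]],
])

```text
clock: 27.58
position: [561.9, 462.1, 131.1]
tcp_rot: [3.139, -0.094, -0.002]
contact_force: [1.0, 1.0, 0.0]
width: 0.376
grip_force: 0.0
```

carry_out([
  [[0, 0, -0.02, 0, 0, -0.0195, 1], [0, 0, 0, 0, 0, -0.0195, 1], [0, 0, 0, 0, 0, -0.0195, 1], [0, 0, 0, 0, 0, -0.0195, 1], [0, 0, 0, 0, 0, -0.0195, 1], [0, 0, 0, 0, 0, -0.0195, 1], [0, 0, 0, 0, 0, -0.0195, 1], [0, 0, 0, 0, 0, -0.0195, 1], [0, 0, 0, 0, 0, -0.0195, 1], [0, 0, 0, 0, 0, -0.0195, 1], [0, 0, 0, 0, 0, -0.0195, 1], [0, 0, 0, 0, 0, -0.0195, 1]],
])

```text
clock: 28.58
position: [562.6, 462.6, 135.1]
tcp_rot: [2.386, 2.044, 0.002]
contact_force: [0.1, 0.0, -0.7]
width: 0.999
grip_force: 0.0
```

carry_out([
  [[0, 0, 0, 0, 0, -0.0195, 1], [0, 0, 0, 0, 0, -0.006, 1], [0, 0, 0, 0, 0, 0, 1], [0, 0, 0, 0, 0, 0, 1]],
])

```text
clock: 28.92
position: [562.5, 462.6, 134.8]
tcp_rot: [2.223, 2.22, 0.002]
contact_force: [0.4, 0.1, -0.4]
width: 1.001
grip_force: 0.0
```

Run:
```python
from m import *
avg(2); go((470.5,180,160,1.571),(470.5,180,62))
```

```text
avg [5.6247e+02 4.6256e+02 1.3453e+02 0.0000e+00 2.3000e-01 1.8000e-01] sd [0.02 0.   0.07 0.36 0.61 0.19]
t 29.0 at [562.5 462.6 134.5] a 1.570 w 0.996 gf 0.0 tilt [0.001 0.   ] F [-0.4 -0.4  0.4] j [0.67 0.61 1.28 0.   1.25 0.67]
 -> turn z -0.0002 (0.0 rows)  shift -1.4127 -0.4600 -0.1277  rows 7.2
 -> turn z +0.0000 (0.0 rows)  shift +0.0000 +0.0000 +0.4900  rows 2.4
```

carry_out([
  [[-0.176, -0.058, -0.01, 0, 0, 0, 1], [-0.176, -0.058, -0.01, 0, 0, 0, 1], [-0.176, -0.058, -0.01, 0, 0, 0, 1], [-0.176, -0.058, -0.01, 0, 0, 0, 1], [-0.176, -0.058, -0.01, 0, 0, 0, 1], [-0.176, -0.058, -0.01, 0, 0, 0, 1], [-0.176, -0.058, -0.01, 0, 0, 0, 1], [-0.176, -0.058, -0.01, 0, 0, 0, 1], [0, 0, 0, 0, 0, 0, 1], [0, 0, 0, 0, 0, 0, 1], [0, 0, 0, 0, 0, 0, 1], [0, 0, 0, 0, 0, 0, 1]],
])

```text
clock: 30.02
position: [470.3, 181.9, 150.1]
tcp_rot: [2.221, 2.222, 0.002]
contact_force: [-0.3, 0.5, 0.9]
width: 0.997
grip_force: 0.0
```

```bash
cat >> m.py <<'E'
def wbuns(c,ztop=(75,100),zp=65,dx=0):
    "buns seen by the wrist camera: blob by height band"
    H=hsv(c); h,s,v=[H[...,i].astype(int) for i in range(3)]; w=cloud(c); z=w[...,2]
    for b in blobs((h>3)&(h<22)&(s>100)&(v>40)&(z>ztop[0])&(z<ztop[1]),60):
        q=w[b[2]]; (x,y),r=cv2.minEnclosingCircle(q[:,:2].astype(np.float32)); print("wbun px",b[0],b[1],"ctr",round(x,1),round(y,1),"r",round(r,1),"ztop %.0f"%np.nanpercentile(q[:,2],98))
E
python3 - <<'E'
from m import *
avg(2); c=ctrl.camera("wrist"); np.savez("pics/w7.npz",**c)
wbuns(c,(55,100)); wbuns(c,(20,55)); go((470.5,180,49))
t=ctrl.camera("top"); meas(t)
cv2.imwrite("pics/t7.png",cv2.resize(t["color"][140:250,150:370],None,fx=3,fy=3,interpolation=cv2.INTER_CUBIC))
E
```

```text
avg [ 4.7008e+02  1.8197e+02  1.4987e+02  5.8000e-01  1.7000e-01 -3.0000e-01] sd [0.07 0.02 0.07 0.32 0.25 0.15]
wbun px [324.8 212.5] 5125 ctr 467.7 164.8 r 48.6 ztop 85
wbun px [324.8 296.4] 553 ctr 471.6 101.3 r 23.3 ztop 85
wbun px [325.3 121.5] 3176 ctr 471.5 247.8 r 30.7 ztop 45
wbun px [320.2 166.8] 214 ctr 468.2 195.9 r 26.1 ztop 55
wbun px [346.9 240.2] 257 ctr 488.2 129.3 r 22.6 ztop 55
wbun px [306.5 238.8] 131 ctr 455.9 134.4 r 15.8 ztop 55
wbun px [325.3 310. ] 1011 ctr 472.6 53.5 r 30.5 ztop 45
t 30.2 at [469.9 181.9 149.7] a 1.572 w 1.001 gf 0.0 tilt [-0.  0.] F [ 0.1  0.3 -0.1] j [0.35 0.26 1.82 0.   1.06 0.35]
 -> turn z +0.0000 (0.0 rows)  shift -0.0094 +0.0030 +0.5037  rows 2.4
mat px [191.5 198.5] 2128 ctr [518.4 435.7] size [147.2 197. ] yaw -0.072 zmax 10
timer px [199.5 192.1] 248 ctr [530.4 402.5] size [57.6 54.6] yaw 1.562 zmax 39
timer px [179.7 196. ] 94 ctr [520.3 462.5] size [33.1 27.3] yaw 1.562 zmax 29
jar/oil px [242.3 114.6] 262 ctr [750.2 264. ] size [53.8 58.4] yaw -1.036 zmax 151
jar/oil px [200.3 134. ] 380 ctr [692.1 383.8] size [61.2 58.9] yaw 1.563 zmax 114
oilcap px [237.  106.8] 100 ctr [750.6 265.8] size [27.7 28.2] yaw -0.007 zmax 195
bun(low) px [316.2 209.8] 239 ctr [472.1  50.7] size [50.4 52.7] yaw -0.207 zmax 49
bun(high) px [294.3 209.8] 235 ctr [473.1 113.1] size [52.6 48. ] yaw 0.375 zmax 89
```

View pics/t7.png

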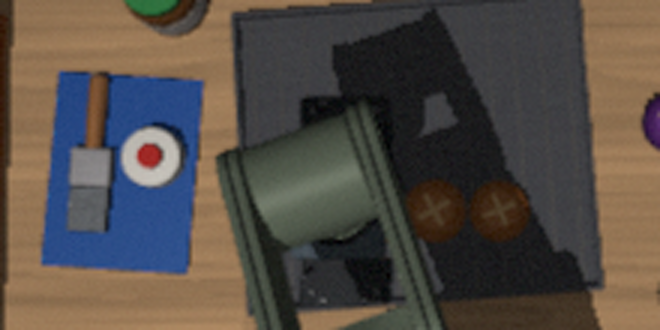

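The picture shows the brush at (90,160) and the timer at (150,155), both on the mat, with the arm over the tray. I take the first top bun.

carry_out([
  [[-0.007, 0.004, 0.1, 0, 0, 0, 1], [0, 0, 0.15, 0, 0, 0, 1], [0, 0, 0.15, 0, 0, 0, 1], [0, 0, 0.08, 0, 0, 0, 1], [0, 0, 0.02, 0, 0, 0, 1], [0, 0, 0, 0, 0, 0, 1], [0, 0, 0, 0, 0, 0, -1], [0, 0, 0, 0, 0, 0, -1], [0, 0, 0, 0, 0, 0, -1], [0, 0, 0, 0, 0, 0, -1], [0, 0, 0, 0, 0, 0, -1], [0, 0, -0.02, 0, 0, 0, -1]],
])

```text
clock: 31.22
position: [470.1, 179.4, 54.0]
tcp_rot: [-2.221, -2.221, 0.001]
contact_force: [-0.3, -0.0, -0.6]
width: 0.673
grip_force: 30.0
```

carry_out([
  [[0, 0, -0.06, 0, 0, 0, -1], [0, 0, -0.1, 0, 0, 0, -1], [0, 0, -0.1, 0, 0, 0, -1], [0, 0, -0.02, 0, 0, 0, -1], [0, 0, 0, 0, 0, 0, -1]],
])

```text
clock: 31.63
position: [471.3, 179.9, 111.4]
tcp_rot: [2.22, 2.22, 0.005]
contact_force: [0.3, 1.2, -1.2]
width: 0.671
grip_force: 30.0
```

Run:
```python
from m import *
avg(2); go((610,242,109),(610,242,9))
```

```text
avg [ 4.7005e+02  1.7940e+02  1.0971e+02 -2.4000e-01 -4.9000e-01 -9.9000e-01] sd [0.31 0.12 0.4  0.12 0.17 0.67]
t 31.7 at [469.7 179.3 109.3] a 1.571 w 0.672 gf 30.0 tilt [-0.001 -0.   ] F [-0.4 -0.3 -1.7] j [0.34 0.3  1.88 0.   0.96 0.34]
 -> turn z +0.0000 (0.0 rows)  shift +0.3136 +0.7013 +0.0016  rows 3.7
 -> turn z +0.0000 (0.0 rows)  shift +0.0000 +0.0000 +0.5000  rows 2.4
```

carry_out([
  [[0.05, 0.12, 0, 0, 0, 0, -1], [0.07, 0.15, 0, 0, 0, 0, -1], [0.07, 0.15, 0, 0, 0, 0, -1], [0.07, 0.15, 0, 0, 0, 0, -1], [0.05, 0.13, 0, 0, 0, 0, -1], [0, 0, 0.08, 0, 0, 0, -1], [0, 0, 0.14, 0, 0, 0, -1], [0, 0, 0.14, 0, 0, 0, -1], [0, 0, 0.08, 0, 0, 0, -1], [0, 0, 0.03, 0, 0, 0, -1], [0, 0, 0.015, 0, 0, 0, -1], [0, 0, 0.01, 0, 0, 0, -1]],
])

```text
clock: 32.73
position: [609.6, 241.3, 10.7]
tcp_rot: [-2.221, -2.221, 0.003]
contact_force: [-5.5, -2.1, 10.4]
width: 0.678
grip_force: 30.0
```

carry_out([
  [[0, 0, 0, 0, 0, 0, -1], [0, 0, 0, 0, 0, 0, -1], [0, 0, 0, 0, 0, 0, 1], [0, 0, 0, 0, 0, 0, 1], [0, 0, 0, 0, 0, 0, 1], [0, 0, 0, 0, 0, 0, 1], [0, 0, -0.05, 0, 0, 0, 1], [0, 0, -0.15, 0, 0, 0, 1], [0, 0, -0.2, 0, 0, 0, 1], [0, 0, -0.2, 0, 0, 0, 1], [0, 0, -0.1, 0, 0, 0, 1], [0, 0, 0, 0, 0, 0, 1]],
])

```text
clock: 33.73
position: [613.7, 242.8, 158.5]
tcp_rot: [2.218, 2.218, 0.019]
contact_force: [0.5, -0.2, 0.3]
width: 1.0
grip_force: 0.0
```

Run:
```python
from m import *
avg(2); go((470.8,114.5,150),(470.8,114.5,49)); wbuns(ctrl.camera("wrist"),(15,50))
```

```text
avg [ 6.1136e+02  2.4190e+02  1.5386e+02  1.2000e-01 -5.7000e-01  2.1000e-01] sd [0.71 0.28 1.32 0.21 0.1  0.25]
t 33.8 at [610.7 241.6 152.5] a 1.571 w 1.000 gf 0.0 tilt [0.002 0.001] F [-0.1 -0.7 -0. ] j [0.36 0.49 1.46 0.   1.2  0.36]
 -> turn z +0.0000 (0.0 rows)  shift -0.6356 -0.6992 +0.0127  rows 4.5
 -> turn z +0.0000 (0.0 rows)  shift +0.0000 +0.0000 +0.5050  rows 2.4
wbun px [183.6 183.2] 3152 ctr 472.8 248.3 r 30.6 ztop 45
wbun px [323.4 186.9] 2956 ctr 610.7 244.6 r 30.6 ztop 46
wbun px [184.8 235.3] 1351 ctr 470.6 195.9 r 24.8 ztop 45
wbun px [ 11.  247.5] 105 ctr 302.0 187.3 r 14.2 ztop 41
wbun px [220.2 331.1] 98 ctr 493.7 71.9 r 9.3 ztop 28
```

carry_out([
  [[-0.11, -0.12, 0, 0, 0, 0, 1], [-0.14, -0.155, 0, 0, 0, 0, 1], [-0.14, -0.155, 0, 0, 0, 0, 1], [-0.14, -0.155, 0, 0, 0, 0, 1], [-0.105, -0.115, 0, 0, 0, 0, 1], [0, 0, 0, 0, 0, 0, 1], [0, 0, 0, 0, 0, 0, 1], [0, 0, 0, 0, 0, 0, 1]],
])

```text
clock: 34.55
position: [471.0, 115.0, 150.4]
tcp_rot: [-2.222, -2.221, 0.0]
contact_force: [-0.7, -0.4, 0.4]
width: 0.999
grip_force: 0.0
```

Run:
```python
from m import *
avg(2); c=ctrl.camera("wrist"); wbuns(c,(55,100)); wbuns(c,(15,55)); go((471,114.5,49))
```

```text
avg [ 4.7150e+02  1.1535e+02  1.5045e+02 -3.2000e-01  1.2000e-01 -4.3000e-01] sd [0.06 0.08 0.   0.21 0.11 0.36]
wbun px [323.  200.9] 3936 ctr 470.9 115.9 r 30.8 ztop 85
wbun px [323.6  44.2] 3847 ctr 471.3 247.1 r 30.7 ztop 45
wbun px [481.1  48.4] 4401 ctr 609.7 243.4 r 30.5 ztop 45
wbun px [321.9 122.3] 3126 ctr 469.8 180.3 r 30.7 ztop 45
wbun px [332.1 166.8] 414 ctr 476.6 124.4 r 29.3 ztop 54
wbun px [324.8 247.6] 1560 ctr 472.8 52.2 r 30.7 ztop 45
t 34.7 at [471.5 115.4 150.5] a 1.572 w 0.997 gf 0.0 tilt [-0.  0.] F [-0.  -0.8 -0.3] j [0.22 0.23 1.86 0.   1.05 0.22]
 -> turn z +0.0000 (0.0 rows)  shift -0.0047 -0.0026 +0.5074  rows 2.4
```

Aligned over the second top bun. I pick it up and carry it to (610, 148).

carry_out([
  [[0, 0, 0.1, 0, 0, 0, 1], [0, 0, 0.15, 0, 0, 0, 1], [0, 0, 0.15, 0, 0, 0, 1], [0, 0, 0.085, 0, 0, 0, 1], [0, 0, 0.02, 0, 0, 0, 1], [0, 0, 0, 0, 0, 0, 1], [0, 0, 0, 0, 0, 0, -1], [0, 0, 0, 0, 0, 0, -1], [0, 0, 0, 0, 0, 0, -1], [0, 0, 0, 0, 0, 0, -1], [0, 0, 0, 0, 0, 0, -1], [0, 0, -0.02, 0, 0, 0, -1]],
])

```text
clock: 35.7
position: [470.3, 114.6, 54.0]
tcp_rot: [-2.221, -2.221, 0.001]
contact_force: [-0.2, 0.8, -1.1]
width: 0.67
grip_force: 30.0
```

carry_out([
  [[0, 0, -0.06, 0, 0, 0, -1], [0, 0, -0.1, 0, 0, 0, -1], [0, 0, -0.1, 0, 0, 0, -1], [0, 0, -0.02, 0, 0, 0, -1], [0, 0, 0, 0, 0, 0, -1], [0, 0, 0, 0, 0, 0, -1]],
])

```text
clock: 36.2
position: [470.2, 114.6, 109.6]
tcp_rot: [-2.221, -2.221, 0.0]
contact_force: [0.3, -0.6, 0.4]
width: 0.672
grip_force: 30.0
```

Run:
```python
from m import *
avg(1); go((610,147,109),(610,147,10))
```

```text
avg [ 4.6974e+02  1.1453e+02  1.0903e+02 -5.7000e-01  3.9000e-01 -1.5700e+00] sd [0. 0. 0. 0. 0. 0.]
t 36.2 at [469.7 114.5 109. ] a 1.571 w 0.670 gf 30.0 tilt [-0.002 -0.   ] F [-0.6  0.4 -1.6] j [0.22 0.28 1.92 0.   0.95 0.22]
 -> turn z +0.0000 (0.0 rows)  shift +0.1623 +0.7013 +0.0002  rows 3.5
 -> turn z +0.0000 (0.0 rows)  shift +0.0000 +0.0000 +0.4950  rows 2.4
```

carry_out([
  [[0.03, 0.12, 0, 0, 0, 0, -1], [0.035, 0.15, 0, 0, 0, 0, -1], [0.035, 0.15, 0, 0, 0, 0, -1], [0.035, 0.15, 0, 0, 0, 0, -1], [0.025, 0.13, 0, 0, 0, 0, -1], [0, 0, 0.08, 0, 0, 0, -1], [0, 0, 0.14, 0, 0, 0, -1], [0, 0, 0.14, 0, 0, 0, -1], [0, 0, 0.08, 0, 0, 0, -1], [0, 0, 0.03, 0, 0, 0, -1], [0, 0, 0.015, 0, 0, 0, -1], [0, 0, 0.005, 0, 0, 0, -1]],
])

```text
clock: 37.25
position: [610.6, 146.8, 11.4]
tcp_rot: [-2.221, -2.221, 0.001]
contact_force: [0.1, -0.3, -0.5]
width: 0.674
grip_force: 30.0
```

carry_out([
  [[0, 0, 0, 0, 0, 0, -1], [0, 0, 0, 0, 0, 0, -1], [0, 0, 0, 0, 0, 0, 1], [0, 0, 0, 0, 0, 0, 1], [0, 0, 0, 0, 0, 0, 1], [0, 0, 0, 0, 0, 0, 1], [0, 0, -0.05, 0, 0, 0, 1], [0, 0, -0.15, 0, 0, 0, 1], [0, 0, -0.2, 0, 0, 0, 1], [0, 0, -0.2, 0, 0, 0, 1], [0, 0, -0.1, 0, 0, 0, 1], [0, 0, 0, 0, 0, 0, 1]],
])

```text
clock: 38.25
position: [614.0, 147.5, 159.2]
tcp_rot: [2.217, 2.217, 0.017]
contact_force: [0.6, 0.6, 0.9]
width: 1.002
grip_force: 0.0
```

Run:
```python
from m import *
avg(2); c=ctrl.camera("wrist"); wbuns(c,(15,100)); go((471,115,150),(471,115,9))
```

```text
avg [ 6.1161e+02  1.4697e+02  1.5475e+02  2.9000e-01 -7.1000e-01 -5.4000e-01] sd [0.73 0.16 1.24 0.24 0.49 0.29]
wbun px [172.1  82.2] 3778 ctr 474.1 246.8 r 30.3 ztop 45
wbun px [323.   86.6] 3356 ctr 610.2 243.4 r 30.7 ztop 45
wbun px [179.  155.6] 3263 ctr 471.0 180.5 r 30.5 ztop 45
wbun px [323.5 188.4] 2932 ctr 611.0 148.2 r 30.6 ztop 46
wbun px [188.4 218. ] 2927 ctr 469.1 106.7 r 42.2 ztop 45
t 38.4 at [610.  146.6 151.8] a 1.571 w 1.003 gf 0.0 tilt [-0.001 -0.   ] F [-0.2 -0.  -0.4] j [0.22 0.44 1.53 0.   1.17 0.22]
 -> turn z +0.0000 (0.0 rows)  shift -0.1580 -0.6950 +0.0092  rows 3.4
 -> turn z +0.0000 (0.0 rows)  shift +0.0000 +0.0000 +0.7050  rows 3.4
```

carry_out([
  [[-0.03, -0.14, 0, 0, 0, 0, 1], [-0.04, -0.16, 0, 0, 0, 0, 1], [-0.04, -0.16, 0, 0, 0, 0, 1], [-0.03, -0.14, 0, 0, 0, 0, 1], [-0.016, -0.093, 0, 0, 0, 0, 1], [0, 0, 0, 0, 0, 0, 1], [0, 0, 0, 0, 0, 0, 1], [0, 0, 0, 0, 0, 0, 1]],
])

```text
clock: 39.07
position: [472.7, 115.7, 151.4]
tcp_rot: [-2.221, -2.221, 0.0]
contact_force: [-0.3, 0.5, 0.3]
width: 1.0
grip_force: 0.0
```

Run:
```python
from m import *
avg(2); c=ctrl.camera("wrist"); wbuns(c,(25,100)); go((471,115.5,10))
```

```text
avg [ 4.7302e+02  1.1573e+02  1.5147e+02 -4.1000e-01 -4.2000e-01  2.7000e-01] sd [0.03 0.   0.02 0.19 0.37 0.07]
wbun px [321.8  44.2] 3738 ctr 471.5 247.5 r 30.4 ztop 45
wbun px [480.9  48. ] 4046 ctr 609.5 243.6 r 30.2 ztop 45
wbun px [320.3 122.5] 3094 ctr 469.9 180.3 r 30.6 ztop 45
wbun px [468.1 158.6] 3223 ctr 610.3 147.4 r 30.3 ztop 45
wbun px [324.8 189.5] 2888 ctr 474.4 116.9 r 30.5 ztop 46
wbun px [323.3 244.2] 1893 ctr 472.6 52.8 r 30.4 ztop 45
t 39.2 at [473.  115.7 151.5] a 1.571 w 1.000 gf 0.0 tilt [-0.  0.] F [-0.4 -0.1  0.4] j [0.22 0.23 1.86 0.   1.05 0.22]
 -> turn z +0.0000 (0.0 rows)  shift -0.0011 -0.0099 +0.7076  rows 3.4
```

carry_out([
  [[0, 0, 0.14, 0, 0, 0, 1], [0, 0, 0.18, 0, 0, 0, 1], [0, 0, 0.18, 0, 0, 0, 1], [0, 0, 0.14, 0, 0, 0, 1], [0, 0, 0.05, 0, 0, 0, 1], [0, 0, 0.012, 0, 0, 0, 1], [0, 0, 0, 0, 0, 0, -1], [0, 0, 0, 0, 0, 0, -1], [0, 0, 0, 0, 0, 0, -1], [0, 0, 0, 0, 0, 0, -1], [0, 0, 0, 0, 0, 0, -1], [0, 0, -0.02, 0, 0, 0, -1]],
])

```text
clock: 40.22
position: [471.9, 115.5, 15.8]
tcp_rot: [-2.221, -2.221, -0.0]
contact_force: [-0.7, -0.2, -0.9]
width: 0.67
grip_force: 30.0
```

carry_out([
  [[0, 0, -0.1, 0, 0, 0, -1], [0, 0, -0.15, 0, 0, 0, -1], [0, 0, -0.15, 0, 0, 0, -1], [0, 0, -0.07, 0, 0, 0, -1], [0, 0, 0, 0, 0, 0, -1], [0, 0, 0, 0, 0, 0, -1], [0, 0, 0, 0, 0, 0, -1]],
])

```text
clock: 40.8
position: [470.9, 115.3, 108.6]
tcp_rot: [-2.221, -2.221, 0.003]
contact_force: [0.2, 0.2, -0.3]
width: 0.672
grip_force: 30.0
```

Run:
```python
from m import *
avg(1); go((610,52,109),(610,52,11))
```

```text
avg [ 4.7079e+02  1.1528e+02  1.0824e+02  2.8000e-01 -2.5000e-01 -5.2000e-01] sd [0. 0. 0. 0. 0. 0.]
t 40.9 at [470.8 115.3 108.2] a 1.571 w 0.673 gf 30.0 tilt [-0.003 -0.001] F [ 0.3 -0.2 -0.5] j [0.22 0.28 1.92 0.   0.95 0.22]
 -> turn z +0.0000 (0.0 rows)  shift -0.3164 +0.6960 -0.0038  rows 3.7
 -> turn z +0.0000 (0.0 rows)  shift +0.0000 +0.0000 +0.4900  rows 2.4
```

carry_out([
  [[-0.055, 0.12, 0, 0, 0, 0, -1], [-0.07, 0.15, 0, 0, 0, 0, -1], [-0.07, 0.15, 0, 0, 0, 0, -1], [-0.07, 0.15, 0, 0, 0, 0, -1], [-0.05, 0.126, 0, 0, 0, 0, -1], [0, 0, 0.08, 0, 0, 0, -1], [0, 0, 0.14, 0, 0, 0, -1], [0, 0, 0.14, 0, 0, 0, -1], [0, 0, 0.08, 0, 0, 0, -1], [0, 0, 0.03, 0, 0, 0, -1], [0, 0, 0.01, 0, 0, 0, -1], [0, 0, 0.003, 0, 0, 0, -1]],
])

```text
clock: 41.85
position: [608.8, 52.3, 12.2]
tcp_rot: [-2.219, -2.219, 0.007]
contact_force: [-4.2, 0.2, 8.8]
width: 0.672
grip_force: 30.0
```

carry_out([
  [[0, 0, 0, 0, 0, 0, -1], [0, 0, 0, 0, 0, 0, -1], [0, 0, 0, 0, 0, 0, 1], [0, 0, 0, 0, 0, 0, 1], [0, 0, 0, 0, 0, 0, 1], [0, 0, 0, 0, 0, 0, 1], [0, 0, -0.05, 0, 0, 0, 1], [0, 0, -0.15, 0, 0, 0, 1], [0, 0, -0.2, 0, 0, 0, 1], [0, 0, -0.2, 0, 0, 0, 1], [0, 0, -0.1, 0, 0, 0, 1], [0, 0, 0, 0, 0, 0, 1]],
])

```text
clock: 42.85
position: [614.7, 52.8, 160.0]
tcp_rot: [2.216, 2.215, 0.015]
contact_force: [1.0, -0.2, -0.2]
width: 1.0
grip_force: 0.0
```

Run:
```python
from m import *
avg(2); c=ctrl.camera("wrist"); wbuns(c,(20,100)); go((471,180.3,150),(471,180.3,11))
```

```text
avg [ 6.1221e+02  5.2600e+01  1.5550e+02 -7.1000e-01  1.8000e-01 -3.0000e-01] sd [0.76 0.06 1.25 0.14 0.23 0.61]
wbun px [162.8   2.2] 173 ctr 472.5 221.2 r 16.8 ztop 30
wbun px [322.8   4.2] 395 ctr 611.3 221.2 r 20.8 ztop 36
wbun px [164.8  49.9] 3976 ctr 470.4 179.6 r 31.2 ztop 45
wbun px [323.   89.3] 3288 ctr 610.9 147.0 r 30.6 ztop 45
wbun px [322.4 188.5] 2885 ctr 610.2 54.1 r 30.5 ztop 46
wbun px [184.3 190.4] 3103 ctr 474.2 52.4 r 30.7 ztop 45
t 43.0 at [610.5  52.5 152.6] a 1.571 w 1.000 gf 0.0 tilt [-0.001 -0.   ] F [-0.7  0.4 -0.8] j [0.07 0.42 1.57 0.   1.15 0.07]
 -> turn z +0.0000 (0.0 rows)  shift +0.6391 -0.6974 +0.0129  rows 4.5
 -> turn z +0.0000 (0.0 rows)  shift +0.0000 +0.0000 +0.6950  rows 3.3
```

carry_out([
  [[0.12, -0.13, 0, 0, 0, 0, 1], [0.14, -0.155, 0, 0, 0, 0, 1], [0.14, -0.155, 0, 0, 0, 0, 1], [0.14, -0.155, 0, 0, 0, 0, 1], [0.099, -0.1, 0, 0, 0, 0, 1], [0, 0, 0, 0, 0, 0, 1], [0, 0, 0, 0, 0, 0, 1], [0, 0, 0, 0, 0, 0, 1], [0, 0, 0, 0, 0, 0, 1]],
])

```text
clock: 43.75
position: [473.1, 179.3, 152.2]
tcp_rot: [-2.223, -2.22, 0.002]
contact_force: [-0.3, 0.1, -0.7]
width: 1.004
grip_force: 0.0
```

Run:
```python
from m import *
avg(2); c=ctrl.camera("wrist"); wbuns(c,(20,100)); go((471,180.3,11))
```

```text
avg [ 4.7320e+02  1.7931e+02  1.5242e+02 -2.4000e-01 -5.0000e-01 -2.0000e-01] sd [0.01 0.01 0.05 0.48 0.81 0.05]
wbun px [321.8 118.5] 3141 ctr 471.5 247.6 r 30.7 ztop 45
wbun px [470.  122.4] 3490 ctr 610.3 244.0 r 30.8 ztop 45
wbun px [320.3 188.1] 2928 ctr 469.7 181.6 r 30.5 ztop 46
wbun px [460.4 218.7] 2734 ctr 609.7 149.7 r 29.8 ztop 45
wbun px [322.8 304.8] 1522 ctr 472.8 52.4 r 30.7 ztop 45
t 43.9 at [473.1 179.4 152.6] a 1.569 w 1.000 gf 0.0 tilt [-0. -0.] F [ 0.1 -0.1  0.8] j [ 0.34  0.26  1.81 -0.    1.07  0.34]
 -> turn z +0.0000 (0.0 rows)  shift +0.0047 -0.0106 +0.7078  rows 3.4
```

carry_out([
  [[0.007, -0.012, 0.14, 0, 0, 0, 1], [0, 0, 0.18, 0, 0, 0, 1], [0, 0, 0.18, 0, 0, 0, 1], [0, 0, 0.14, 0, 0, 0, 1], [0, 0, 0.05, 0, 0, 0, 1], [0, 0, 0.015, 0, 0, 0, 1], [0, 0, 0, 0, 0, 0, -1], [0, 0, 0, 0, 0, 0, -1], [0, 0, 0, 0, 0, 0, -1], [0, 0, 0, 0, 0, 0, -1], [0, 0, 0, 0, 0, 0, -1], [0, 0, -0.02, 0, 0, 0, -1]],
])

```text
clock: 44.9
position: [470.0, 181.5, 16.3]
tcp_rot: [2.221, 2.221, 0.0]
contact_force: [-0.8, -0.6, -1.7]
width: 0.673
grip_force: 30.0
```

carry_out([
  [[0, 0, -0.08, 0, 0, 0, -1], [0, 0, -0.1, 0, 0, 0, -1], [0, 0, -0.1, 0, 0, 0, -1], [0, 0, -0.04, 0, 0, 0, -1], [0, 0, 0, 0, 0, 0, -1], [0, 0, 0, 0, 0, 0, -1], [0, 0, 0, 0, 0, 0, -1]],
])

```text
clock: 45.48
position: [469.2, 181.2, 79.0]
tcp_rot: [-2.221, -2.221, 0.003]
contact_force: [-0.9, -0.3, -1.1]
width: 0.67
grip_force: 30.0
```

Run:
```python
from m import *
avg(1); go((506,149,80),(506,149,12))
```

```text
avg [ 4.691e+02  1.812e+02  7.880e+01 -1.700e-01  9.000e-01 -7.500e-01] sd [0. 0. 0. 0. 0. 0.]
t 45.5 at [469.1 181.2  78.8] a 1.571 w 0.675 gf 30.0 tilt [-0.002 -0.001] F [-0.2  0.9 -0.7] j [0.35 0.34 1.92 0.   0.89 0.35]
 -> turn z +0.0000 (0.0 rows)  shift -0.1610 +0.1845 -0.0060  rows 1.2
 -> turn z +0.0000 (0.0 rows)  shift +0.0000 +0.0000 +0.3400  rows 1.6
```

carry_out([
  [[-0.08, 0.09, 0, 0, 0, 0, -1], [-0.08, 0.092, 0, 0, 0, 0, -1], [0, 0, 0.08, 0, 0, 0, -1], [0, 0, 0.12, 0, 0, 0, -1], [0, 0, 0.08, 0, 0, 0, -1], [0, 0, 0.03, 0, 0, 0, -1], [0, 0, 0.015, 0, 0, 0, -1], [0, 0, 0.008, 0, 0, 0, -1], [0, 0, 0, 0, 0, 0, -1], [0, 0, 0, 0, 0, 0, -1]],
])

```text
clock: 46.37
position: [507.0, 149.8, 13.8]
tcp_rot: [2.221, 2.221, 0.002]
contact_force: [-0.5, 0.3, -0.3]
width: 0.673
grip_force: 30.0
```

carry_out([
  [[0, 0, 0, 0, 0, 0, 1], [0, 0, 0, 0, 0, 0, 1], [0, 0, 0, 0, 0, 0, 1], [0, 0, 0, 0, 0, 0, 1], [0, 0, -0.05, 0, 0, 0, 1], [0, 0, -0.15, 0, 0, 0, 1], [0, 0, -0.2, 0, 0, 0, 1], [0, 0, -0.2, 0, 0, 0, 1], [0, 0, -0.2, 0, 0, 0, 1], [0, 0, -0.2, 0, 0, 0, 1], [0, 0, -0.2, 0, 0, 0, 1], [0, 0, 0, 0, 0, 0, 1]],
])

```text
clock: 47.37
position: [510.2, 150.6, 262.9]
tcp_rot: [2.215, 2.215, 0.024]
contact_force: [2.1, 0.4, 0.4]
width: 1.002
grip_force: 0.0
```

carry_out([
  [[-0.19, -0.07, 0, 0, 0, 0, 1], [-0.19, -0.07, 0, 0, 0, 0, 1], [-0.19, -0.07, 0, 0, 0, 0, 1], [-0.19, -0.07, 0, 0, 0, 0, 1], [-0.19, -0.07, 0, 0, 0, 0, 1], [-0.19, 0, 0, 0, 0, 0, 1], [-0.19, 0, 0, 0, 0, 0, 1], [-0.19, 0, 0, 0, 0, 0, 1], [0, 0, 0, 0, 0, 0, 1], [0, 0, 0, 0, 0, 0, 1]],
])

```text
clock: 48.2
position: [436.0, -156.0, 253.5]
tcp_rot: [-2.226, -2.217, -0.001]
contact_force: [-1.0, 0.0, 0.2]
width: 0.998
grip_force: 0.0
```

Run:
```python
from m import *
go(); c=ctrl.camera("top"); np.savez("pics/top8.npz",**c); meas(c)
H=hsv(c); h,s,v=[H[...,i].astype(int) for i in range(3)]
sc=ctrl.camera("scene"); wbuns(sc,(12,60)); bar(sc,157)
cv2.imwrite("pics/top8.png",c["color"])
bar(c,157)
```

```text
t 48.2 at [ 436.  -156.   253.5] a 1.567 w 0.998 gf 0.0 tilt [0. 0.] F [-1.   0.   0.2] j [-0.37  0.12  1.73  0.    1.29 -0.36]
mat px [191.5 198.5] 2128 ctr [518.4 435.7] size [147.2 197. ] yaw -0.072 zmax 10
timer px [199.6 192.1] 252 ctr [530.4 402.4] size [57.7 54.6] yaw 1.562 zmax 38
timer px [179.6 195.5] 121 ctr [520.4 462.1] size [35. 31.] yaw 1.451 zmax 29
jar/oil px [242.1 114.7] 261 ctr [750.2 264.7] size [54.8 56.6] yaw -0.996 zmax 153
jar/oil px [200.3 134. ] 380 ctr [692.1 383.8] size [61.2 58.9] yaw 1.563 zmax 114
oilcap px [237.  106.7] 101 ctr [752.  265.8] size [31.1 27.6] yaw 0.007 zmax 194
bun(low) px [284.4 164.8] 310 ctr [612.7 145.7] size [58.  58.5] yaw -0.008 zmax 49
bun(low) px [315.3 164.8] 308 ctr [611.9  51.2] size [58.  58.5] yaw -0.008 zmax 48
bun(low) px [252.7 165.3] 313 ctr [610.4 243.2] size [58.6 57.9] yaw 0.003 zmax 49
bun(low) px [284.1 198.9] 305 ctr [508.7 145.9] size [57.6 57.7] yaw -0.008 zmax 49
bun(low) px [251.3 210.9] 307 ctr [473.3 245.6] size [57.5 57.4] yaw 1.562 zmax 48
bun(low) px [316.  209.7] 301 ctr [473.1  50.8] size [54.5 60.5] 
[... 676 characters left out ...]
6] 135 ctr 151.8 1175.9 r 45.5 ztop 28
wbun px [517.1 233.6] 1384 ctr 500.8 657.7 r 204.7 ztop 59
wbun px [327.1 194. ] 269 ctr 480.5 52.9 r 30.2 ztop 49
wbun px [387.9 196.6] 278 ctr 475.9 246.3 r 29.7 ztop 48
wbun px [357.  203.2] 287 ctr 513.0 148.2 r 30.2 ztop 48
wbun px [325.1 227. ] 319 ctr 616.6 53.9 r 29.7 ztop 48
wbun px [460.1 226.2] 106 ctr 578.7 460.1 r 38.0 ztop 27
wbun px [356.3 228.8] 322 ctr 617.0 146.5 r 29.5 ztop 49
wbun px [388.7 230.4] 327 ctr 616.7 241.9 r 29.6 ztop 48
bar px [186.3 174.3] 151 ctr [ 547.5 -358.5] mean [ 547.7 -358.5] size [106.7  17.8] yaw 0.072 z 156.5
bar px [463.2 182. ] 220 ctr [ 541.1 -360.9] mean [ 540.7 -361.1] size [101.2  19.5] yaw 0.053 z 155.6
```

View pics/top8.png

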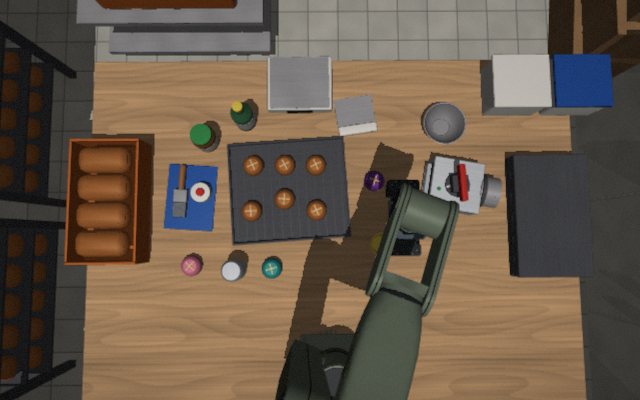

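The top view shows all six buns spread out on the tray, at (253,165), (285,165), (316,165), (251,211), (284,199) and (316,210). The brush is at (180,190) and the timer at (200,192), both on the mat, the handle is home at (463,182), and the bystanders are in place. The smallest bun spacing is about 94 mm, so I hand it in.

```bash
python3 -c "
from workcell import ctrl
print(ctrl.close_job())"
```

```text
the job is handed in; nothing more can be done
None
```

I handed the job in at about 48 s: the handle is home with the valve turned to its stop, the brush and upright timer are on the mat, and all six buns lie flat with centres at least 94 mm apart; the hand-in call returned no verdict.

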